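# Pin the bending jig's arm and grease its pivot

## Robot

A 6-joint arm with a two-finger parallel gripper is mounted at the origin on a cart in front of the work surface, level with it; the furniture and walls round the work are solid. World frame = base frame: x ahead of the robot, y to its left, z up, the work surface at z = 0. Lengths are in m, angles in rad, forces in N, time in s.
With the tool pointing down it reaches from about 0.25 to 0.775 m from the base axis. Payload 4 kg.
Tool frame: the origin (TCP) lies between the finger pads; the fingertips stand 14 mm ahead of it and the grasp point (between the pads) lies 5 mm behind it; z points along the fingers, y is the direction in which the jaws open and shut (so a half turn about z gives the same grasp; the last joint's range is limited). The gripper opens to 94 mm and grips with 3 to 60 N. Pads are 16 mm wide; open, the fingers measure 119 mm over their backs; the gripper's body (75 mm by 177 mm) begins 78 mm behind the grasp point.
Start: joints at [1.234, 0.087, 1.371, -0, 1.684, -0.103], TCP at [0.127, 0.535, 0.22] pointing down, gripper open.
Joint ranges: [-3.1, 3.1], [-0.76, 2.03], [0.27, 2.55], [-1.08, 4.22], [0.17, 2.65], [-2.57, 2.57]. Speed limits (rad/s): [2.79, 2.79, 3.14, 3.14, 3.14, 3.14].

## Interface

Orientations are given as [roll, pitch, yaw] about the fixed x, y, z axes, in that order (R = Rz(yaw) Ry(pitch) Rx(roll)).
In Python, from bench import robot, cams, spotter gives the robot as it stands.
- The arm moves only by the shell command python3 -m inch 'ROWS'. ROWS is JSON, a list of rows, each an object of numbers: "grip": the opening, from 0 (shut) to 1 (fully open); "dx", "dy", "dz": the shift along the tool's x, y, z in units of 25 mm (1.0 is 25 mm); "rx", "ry", "rz": the turn, a rotation vector about the tool's x, y, z in units of 5 degrees (1.0 is 5 degrees). A call has 1 to 12 rows; each row shifts and turns the pose as measured when the row begins, along the tool's axes as they then stand; what a row does not reach is not made up. A row lasts 1/8 s, in which the tool goes at most 62.5 mm and 10.7 degrees, less where a joint would pass 70% of its speed; a pose out of reach is approached as far as the arm can. A call is refused whole if a number of a shift passes 1 or a number of a turn 1, either way. A call with a gripper value outside its range is refused whole. The fingers move at their own pace and stop on an object; the grip force is fixed at half the most. Time passes only in rows, so rows that do not move let the fingers close. It gives the time, the measured TCP pose, the force and the opening at its end, in the units of the state.
- robot.get_obs(): the state, without advancing time (a new reading comes with each control period).
- cams.snapshot(name): name is "scene" or "top"; returns a dict with "frame" (384x512x3 uint8, red, green, blue), "intrinsics" (3x3 intrinsics, pixels), "eye" and "orientation" of the camera in the world. Camera axes: x right, y up, looking along -z (the intrinsics and any distortion apply to the point x, -y, -z); pixel columns grow to the right and rows downward; lengths in m; the calibration is good to about 2 mm. A picture is of the moment at which its call begins. There is no depth.
- robot.close_job(): hands the job in, once; it reports no verdict.
Trained networks look in a picture, given as the dict that the camera call returned (one of the last four; its "shot" number tells which), for a name from the list of things; names that differ only in an ending like _2 or _b are one class to them, and where a whole thing is asked for, a point or a joint stands for the part that bears it (a point fixed in the world has none). Each returns a list of dicts, best first, with "score" (0 to 1); they miss things now and then, are a little off and sometimes report something else, mostly with a low value. They report only what shows in the picture. A call takes as long as a camera call.
- spotter.regions_of(picture, query): "pixels" (384x512 bool, what is visible of it) and "extent" ([left, top, right, bottom] in pixels, round what is visible of it).
- spotter.place_of(picture, query): "pixel" ([column, row] in pixels: a listed point, or the origin of a listed thing).
The state is a dict: "time": time; "joint_positions": joint angles; "qvel": joint speeds; "joint_torque": joint torques, N m; "tool_pos": TCP position; "ee_rot": TCP orientation; "wrist_force": force on the tool from outside, world axes, zero at the start; "wrist_torque": the same for the moment, N m; "width": finger opening in m.
Only numpy, scipy, OpenCV 4.12 (cv2) and the standard library are available. Lean on these libraries where they do the work, as an engineer would, in place of code of your own. Each camera call takes 0.05 s, during which the arm holds its last target.

## Task

The pivot of the bending jig needs grease. First take the lock pin out of its parking lug and push it fully down through the hole in the swing arm into the lug below, so that the arm cannot swing, and let go of it; then lift the push-type grease gun out of its wooden block, press its coupler squarely onto the leaning grease nipple on the pivot boss until it snaps home, and keep pushing until the gun's spring is squeezed by about half its stroke or more. Finish like that, still gripping the gun and pressing it on the nipple, and leave the other things on the stand where they are.

Things in the scene. Friction and masses are not known exactly. Their poses are not given: they have to be found in the camera images.
- jig: Fixed bending jig: grey base plate 120 x 256 x 12 mm (its x by y), plywood former 96 mm across to z = 50 mm in its middle, a dark steel lug 30 x 30 mm (top z = 52 mm) 95 mm from the middle near each end: parking lug at +y, lock lug at -y below the swing arm. Origin: centre of the plate's underside, on the surface, below the arm's pivot; z up, y along the plate.
- eye_hole (a point): Centre of the 9.5 mm hole in the swing arm's 34 x 34 mm eye, at the arm's top face (z = 66 mm), 95 mm from the pivot; z up. The arm is 12 mm thick and points to the jig's -y. Its pivot boss is 56 mm across, top z = 84 mm, nut to z = 92 mm; past the eye a wooden handle 20 mm thick (top z = 68 mm) ends 189 mm from the pivot.
- lock_hole (a point): Mouth of the lock lug's 9.5 mm hole, 36 mm deep, below the arm's hole: at the lug's top (z = 52 mm), 2 mm under the arm, fixed to the jig; z up.
- swing_arm (a joint): Angle of the swing arm about the vertical pivot, rad. 0: its hole stands exactly over the lug's hole (it starts there). It turns freely with little friction until it is pinned.
- lock_pin: Loose steel pin, about 60 g, standing in the parking lug at the jig's +y end. Origin: underside of its collar, which rests on the lug's top (z = 52 mm); z up along it. Above: collar 15 mm across to z = 8, knurled knob 20 mm across from 8 to 34 mm. Below: shank 8 mm across, 33 mm long, the last 6 mm tapered to 4 mm. When it locks the arm the collar rests on the arm's top.
- pin_tip (a point): Lower end of the lock pin's shank, 33 mm below lock_pin.
- gun_block: Fixed hardwood block 76 x 76 x 82 mm with a 43 mm bore from above, in which the grease gun stands. Origin: centre of its underside.
- grease_gun: Loose round grease gun, about 0.4 kg, upright in the block, coupler down. Origin: on its axis at the barrel's lower end; z up its axis. Barrel 40 mm across, z = 0 to 53 mm; flange 55 mm across, 20 to 26 mm, rests on the block's top; knurled grip 28 mm across, 53 to 94 mm, top at 98 mm. The tube (16 mm) and coupler (33 mm across, 28 mm long) reach 52 mm below the origin.
- pump_tube (a joint): How far the delivery tube is pushed up into the barrel against the pump spring, m: 0 at rest, 0.020 at the stop. The spring pushes with 11 N at the start of the stroke and 20 N at the stop (0.45 N per mm).
- coupler_seat (a point): Point on the gun's axis inside the coupler, 39.5 mm below grease_gun with the pump at rest, 12.5 mm above the coupler's mouth: the nipple head's centre sits here when snapped on. z along the gun's axis, toward the grip. The mouth is 22 mm wide, narrowing to a 16 mm bore. The gun may be at any angle about its axis.
- nipple_head (a point): Centre of the grease nipple's 14 mm round brass head on the pivot boss, 113 mm above the surface. z points outward along the nipple, which leans 30 degrees from vertical to the jig's -x, on an 8 mm neck; its axis passes beside the pivot, so a push turns an unpinned arm. Snapping on takes about 5 to 8 N along it: four spring jaws in the coupler ride over the head and close behind it.
- glue_bottle: Bystander: squeeze bottle 55 mm across, 160 mm high; origin under its centre.
- tape_roll: Bystander: roll of tape 98 mm across, 25 mm high, lying flat; origin under its centre.
- tack_hammer: Bystander: tack hammer 239 mm long, lying; origin under its centre, handle along its y.
- tack_tin: Bystander: open tin 55 mm across, 21 mm high; origin under its centre.
- cork_block: Bystander: cork sanding block 42 x 68 x 30 mm; origin under its centre.
- rubber_stamp: Bystander: hand stamp with a turned wooden knob, 32 x 44 mm, 68 mm high; origin under its centre.

How it is judged:
By the outcome, as a careful person would: the job done as asked, in the order asked, and still so for the second after the job is handed in, while the arm keeps its last pose, push and grip.
It also fails if it takes over 61 s, if anything falls off the work surface, if the arm or the gripper's body presses on something with over 40 N, if the wrist force passes 120 N, or if a joint passes its speed limit or range.

## Working session

There is one attempt and no reset: what is moved stays moved. The work goes in short steps, Python scripts to look and compute and a shell command to move; the robot and the scene stay as the last step left them, time stands still between calls to the robot, and variables do not carry over. Pictures are saved under pics/ and viewed, and the job is handed in when it is done.

```bash
ls; mkdir -p pics
cat > h.py <<'E'
import numpy as np, cv2
from scipy.spatial.transform import Rotation as R
from bench import robot, cams, spotter
def snap(n,fn=None):
    s=cams.snapshot(n)
    if fn: cv2.imwrite('pics/'+fn,s['frame'][:,:,::-1])
    return s
def rot(s):
    o=np.array(s['orientation'],float)
    return o if o.shape==(3,3) else R.from_euler('xyz',o).as_matrix()
def ray(s,px):
    K=np.array(s['intrinsics']);d=np.linalg.solve(K,[px[0],px[1],1.]);d=np.array([d[0],-d[1],-d[2]])
    d=rot(s)@d;return np.array(s['eye']),d/np.linalg.norm(d)
def atz(s,px,z):
    e,d=ray(s,px);return e+d*(z-e[2])/d[2]
def proj(s,p):
    c=rot(s).T@(np.array(p)-np.array(s['eye']));q=np.array(s['intrinsics'])@np.array([c[0],-c[1],-c[2]]);return q[:2]/q[2]
def tri(s1,p1,s2,p2):
    a,u=ray(s1,p1);b,v=ray(s2,p2)
    A=np.stack([u,-v],1);t=np.linalg.lstsq(A,b-a,rcond=None)[0]
    x,y=a+u*t[0],b+v*t[1];return (x+y)/2,np.linalg.norm(x-y)
E
python3 - <<'E'
from h import *
np.set_printoptions(precision=4,suppress=True)
print(robot.get_obs())
a=snap('scene','s0.png');b=snap('top','t0.png')
for s in(a,b): print({k:v for k,v in s.items() if k!='frame'})
for q in ['jig','eye_hole','lock_hole','lock_pin','pin_tip','gun_block','grease_gun','coupler_seat','nipple_head','glue_bottle','tape_roll','tack_hammer','tack_tin','cork_block','rubber_stamp']:
    r=[[(np.round(x['pixel'],1),round(x['score'],2)) for x in spotter.place_of(s,q)[:2]] for s in (a,b)]
    print(q,r)
    if r[0] and r[1]: print('   ',tri(a,r[0][0][0],b,r[1][0][0]))
E
```

```text
pics
{'time': 0.0, 'joint_positions': array([ 1.2339,  0.0879,  1.3723, -0.0001,  1.6836, -0.1031]), 'qvel': array([ 0.0004,  0.0003, -0.0007, -0.0005, -0.0006,  0.0007]), 'joint_torque': array([  0.0003, -34.0179, -30.243 ,   0.0717,   0.0329,  -0.0002]), 'tool_pos': array([0.1273, 0.5345, 0.2183]), 'ee_rot': array([-3.1394, -0.0002,  2.9078]), 'wrist_force': array([0.6343, 0.3161, 0.3572]), 'wrist_torque': array([ 0.0248, -0.0325,  0.0123]), 'width': 0.09347853357084634}
{'intrinsics': array([[373.51  ,   0.    , 254.3031],
       [  0.    , 373.51  , 193.3997],
       [  0.    ,   0.    ,   1.    ]]), 'eye': array([ 0.0952, -0.6086,  0.5965]), 'orientation': array([ 1.0165, -0.0049, -0.5852]), 'shot': 1}
{'intrinsics': array([[472.5049,   0.    , 260.147 ],
       [  0.    , 472.5049, 197.0395],
       [  0.    ,   0.    ,   1.    ]]), 'eye': array([0.448 , 0.0439, 1.3338]), 'orientation': array([ 0.0689, -0.0188, -1.548 ]), 'shot': 2}
jig [[(array([278.9, 241.8]), 0.71)], [(array([279.3, 190.3]), 0.75)]]
    (array([ 0.5589, -0.0316, -0.003 ]), np.float64(0.0056423182980185095))

[... 1333 characters left out ...]
685))
tack_hammer [[(array([369.3, 253.7]), 0.97), (array([309.9, 235.7]), 0.15)], [(array([334.7, 137.8]), 0.89), (array([213.7, 254.1]), 0.2)]]
    (array([ 0.7147, -0.1877, -0.0029]), np.float64(0.00421122675039472))
tack_tin [[(array([184.2, 226.9]), 0.58), (array([282.1, 208.1]), 0.32)], [(array([217.1, 254.4]), 0.7)]]
    (array([0.3763, 0.1373, 0.0125]), np.float64(0.002095847679124608))
cork_block [[(array([165.2, 196. ]), 0.9)], [(array([151.9, 246.3]), 0.6)]]
    (array([0.3957, 0.3195, 0.0044]), np.float64(0.0006639303647751744))
rubber_stamp [[(array([274.9, 334.2]), 0.62)], [(array([353.3, 258.5]), 0.7)]]
    (array([ 0.378 , -0.2477,  0.0025]), np.float64(0.010439199592966297))
```

Run:
```python
import cv2
a=cv2.imread('pics/s0.png');b=cv2.imread('pics/t0.png')
cv2.imwrite('pics/s0c.png',cv2.resize(a[130:330,150:410],None,fx=3,fy=3,interpolation=cv2.INTER_CUBIC))
cv2.imwrite('pics/t0c.png',cv2.resize(b[110:310,130:390],None,fx=3,fy=3,interpolation=cv2.INTER_CUBIC))
```

```text
(no output)
```

View pics/s0c.png

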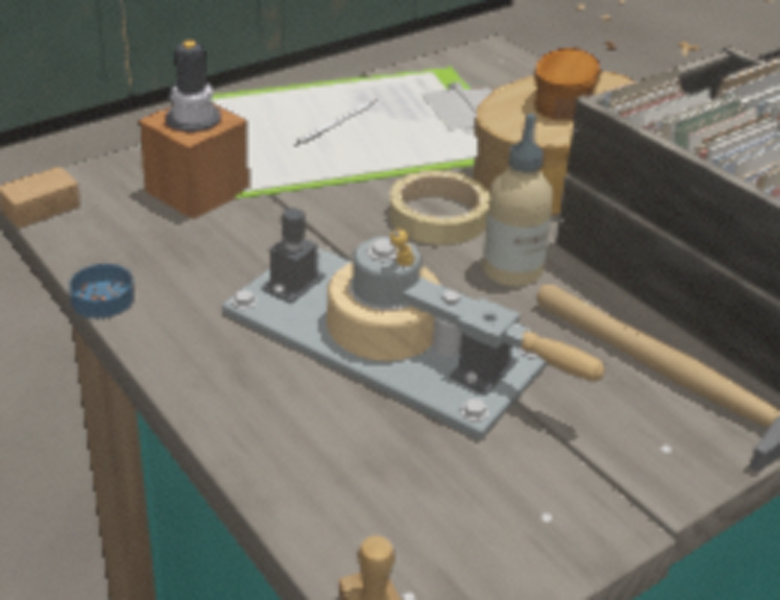

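View pics/t0c.png

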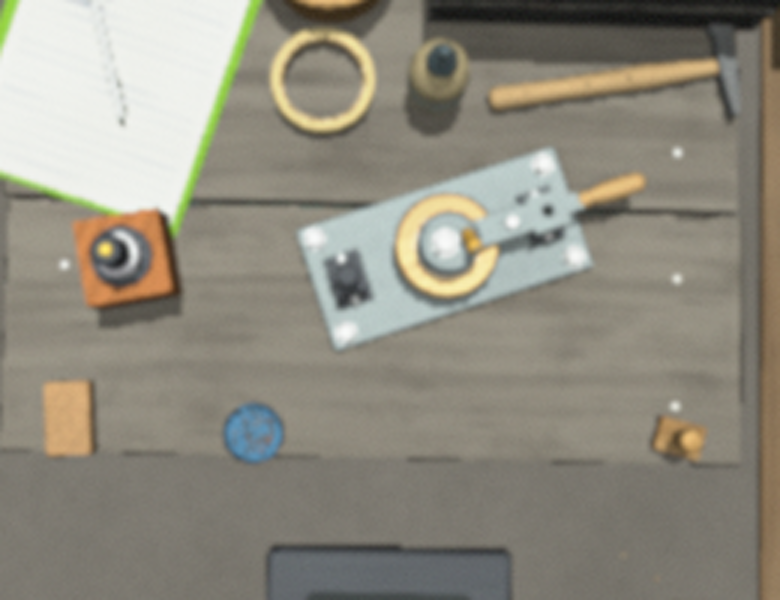

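View pics/s0.png

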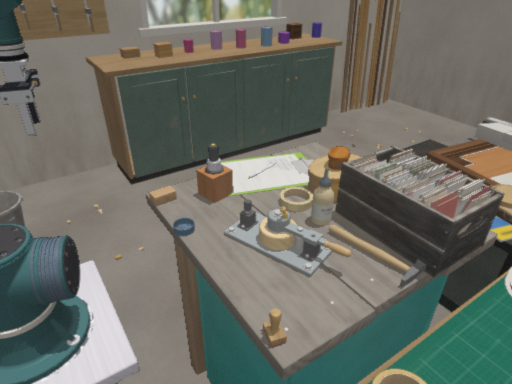

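The jig's parking lug is on the robot's left and the arm points away to -y. The nipple leans toward the robot. Next I'll fit the jig pose precisely from its plate edges.

```bash
cat > fit.py <<'E'
from h import *
from scipy.optimize import least_squares
from scipy.ndimage import map_coordinates
np.set_printoptions(precision=4,suppress=True)
def edges(s,P,rng=5):
    # lines: pairs of jig-frame pts
    g=cv2.GaussianBlur(s['frame'].astype(np.float32),(0,0),.7)
    out=[]
    c,sn=np.cos(P[2]),np.sin(P[2])
    W=lambda p:np.array([P[0]+c*p[0]-sn*p[1],P[1]+sn*p[0]+c*p[1],p[2]])
    for A,B in LINES:
        for t in np.linspace(.06,.94,45):
            p=A+(B-A)*t; u=proj(s,W(p));v=proj(s,W(p+(B-A)*.02));d=(v-u)/np.linalg.norm(v-u);n=np.array([-d[1],d[0]])
            k=np.arange(-rng,rng+.01,.25);q=u+k[:,None]*n
            I=np.stack([map_coordinates(g[:,:,i],[q[:,1],q[:,0]],order=1) for i in range(3)],1)
            G=np.abs(np.gradient(I,axis=0)).sum(1)
            i=np.argmax(G)
            if G[i]>6 and 0<i<len(k)-1: out.append((p,u+k[i]*n,n))
    return out
h,w=.128,.06
LINES=[(np.array(a,float),np.array(b,float)) for a,b in [((-w,-h,.012),(w,-h,.012)),((w,-h,.012),(w,h,.012)),((w,h,.012),(-w,h,.012)),((-w,h,.012),(-w,-h,.012))]]
def fit(views,P,shift=True):
    P=np.array(list(P)+[0]*(2*len(views)))
    for rng in (6,4,3,2,2):
        E=[edges(s,P[:3],rng) for s in views]
        def res(x):
            c,sn=np.cos(x[2]),np.sin(x[2]);r=[]
            for i,s in enumerate(views):
                for p,q,n in E[i]:
                    u=proj(s,[x[0]+c*p[0]-sn*p[1],x[1]+sn*p[0]+c*p[1],p[2]])
                    r.append((u+x[3+2*i:5+2*i]-q)@n)
            return np.concatenate([r,x[3:]*(10 if shift else 1e4)])
        f=least_squares(res,P,loss='soft_l1',f_scale=.4);P=f.x
    return P,np.median(np.abs(res(P))),[len(e) for e in E]
if __name__=='__main__':
    a=snap('scene');b=snap('top')
    P0=[.5505,-.03,np.radians(20)]
    for v in ([a],[b],[a,b]): 
        r=fit(v,P0,len(v)>1);print(r[0],np.degrees(r[0][2]),r[1:])
    P=r[0]
    np.save('jig.npy',P[:3])
    c,sn=np.cos(P[2]),np.sin(P[2])
    for s,n in((a,'s1.png'),(b,'t1.png')):
        im=cv2.resize(s['frame'][:,:,::-1],None,fx=3,fy=3,interpolation=cv2.INTER_CUBIC)
        for A,B in LINES:
            u,v=[tuple(np.int32(3*proj(s,[P[0]+c*p[0]-sn*p[1],P[1]+sn*p[0]+c*p[1],p[2]])+1)) for p in(A,B)]
            cv2.line(im,u,v,(0,0,255),1)
        for p in [(0,.095,.086),(0,-.095,.066),(0,0,.092)]:
            u=tuple(np.int32(3*proj(s,[P[0]+c*p[0]-sn*p[1],P[1]+sn*p[0]+c*p[1],p[2]])+1));cv2.circle(im,u,3,(255,0,255),-1)
        o=proj(s,[P[0],P[1],.03])*3
        x0,y0=int(o[0]-250),int(o[1]-200);cv2.imwrite('pics/'+n,im[y0:y0+400,x0:x0+500])
E
python3 fit.py
```

```text
[ 0.5501 -0.0306  0.3451  0.      0.    ] 19.77511802326186 (np.float64(0.25600693062690477), [133])
[ 0.5553 -0.029   0.3389 -0.      0.    ] 19.415162832543107 (np.float64(0.5008899569862055), [170])
[ 0.5521 -0.0289  0.344  -0.0452  0.6281  0.0036 -0.8992] 19.709640347301566 (np.float64(0.4126782859590956), [138, 168])
```

View pics/s1.png

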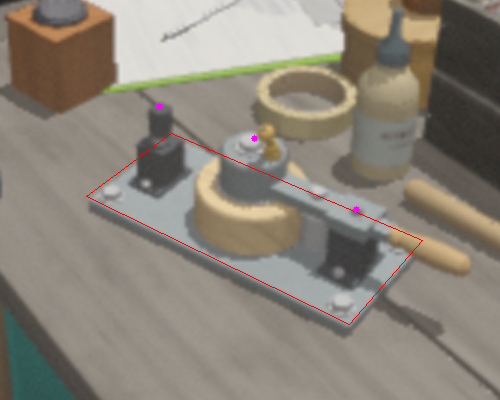

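View pics/t1.png

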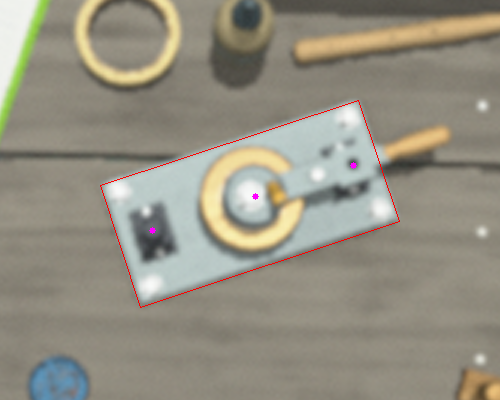

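```bash
cat >> h.py <<'E'
def cur():
    o=robot.get_obs();return np.array(o['tool_pos']),R.from_euler('xyz',o['ee_rot']),o
def down(yaw): return R.from_euler('xyz',[np.pi,0,np.radians(yaw)])
def plan(p,r,n=None,step=24,ang=4.8):
    """print remaining delta in tool axes (units) and rows to get to pose p,r"""
    p0,r0,o=cur();p=np.array(p)
    dv=(r0.inv()*r).as_rotvec(degrees=True)
    if n is None: n=int(np.ceil(max(np.linalg.norm(p-p0)*1000/step,np.abs(dv).max()/ang,1)))
    dr=R.from_rotvec(dv/n,degrees=True);rr=r0;rows=[]
    for i in range(n):
        d=rr.inv().apply((p-p0)/n)/.025
        k=dict(zip('dx dy dz rx ry rz'.split(),[round(float(x),2) for x in list(d)+list(dv/n/5)]))
        rows.append({a:b for a,b in k.items() if b});rr=rr*dr
    print('t',round(o['time'],3),'n',n,'delta mm',np.round(r0.inv().apply(p-p0)*1000,1),'deg',dv.round(2),'F',np.round(o['wrist_force'],1),'w',round(o['width'],4))
    for q in rows: print(q)
E
python3 - <<'E'
from h import *
plan([.5202,.0605,.19],down(109.6))
E
```

```text
t 1.7 n 26 delta mm [-492.  -370.6   29.5] deg [ 1.0e-02 -0.0e+00  5.7e+01] F [0.  0.5 0. ] w 0.0941
{'dx': -0.76, 'dy': -0.57, 'dz': 0.05, 'rz': 0.44}
{'dx': -0.78, 'dy': -0.54, 'dz': 0.05, 'rz': 0.44}
{'dx': -0.8, 'dy': -0.51, 'dz': 0.05, 'rz': 0.44}
{'dx': -0.82, 'dy': -0.48, 'dz': 0.05, 'rz': 0.44}
{'dx': -0.84, 'dy': -0.45, 'dz': 0.05, 'rz': 0.44}
{'dx': -0.85, 'dy': -0.42, 'dz': 0.05, 'rz': 0.44}
{'dx': -0.87, 'dy': -0.38, 'dz': 0.05, 'rz': 0.44}
{'dx': -0.88, 'dy': -0.35, 'dz': 0.05, 'rz': 0.44}
{'dx': -0.89, 'dy': -0.32, 'dz': 0.05, 'rz': 0.44}
{'dx': -0.91, 'dy': -0.28, 'dz': 0.05, 'rz': 0.44}
{'dx': -0.92, 'dy': -0.25, 'dz': 0.05, 'rz': 0.44}
{'dx': -0.92, 'dy': -0.21, 'dz': 0.05, 'rz': 0.44}
{'dx': -0.93, 'dy': -0.18, 'dz': 0.05, 'rz': 0.44}
{'dx': -0.94, 'dy': -0.14, 'dz': 0.05, 'rz': 0.44}
{'dx': -0.94, 'dy': -0.1, 'dz': 0.05, 'rz': 0.44}
{'dx': -0.95, 'dy': -0.07, 'dz': 0.05, 'rz': 0.44}
{'dx': -0.95, 'dy': -0.03, 'dz': 0.05, 'rz': 0.44}
{'dx': -0.95, 'dz': 0.05, 'rz': 0.44}
{'dx': -0.95, 'dy': 0.04, 'dz': 0.05, 'rz': 0.44}
{'dx': -0.94, 'dy': 0.08, 'dz': 0.05, 'rz': 0.44}
{'dx': -0.94, 'dy': 0.11, 'dz': 0.05, 'rz': 0.44}
{'dx': -0.94, 'dy': 0.15, 'dz': 0.05, 'rz': 0.44}
{'dx': -0.93, 'dy': 0.18, 'dz': 0.05, 'rz': 0.44}
{'dx': -0.92, 'dy': 0.22, 'dz': 0.05, 'rz': 0.44}
{'dx': -0.91, 'dy': 0.26, 'dz': 0.05, 'rz': 0.44}
{'dx': -0.9, 'dy': 0.29, 'dz': 0.05, 'rz': 0.44}
```

```bash
python3 -m inch '[{"dx":-0.8,"dy":-0.55,"rz":0.45,"grip":0.8},{"dx":-0.8,"dy":-0.55,"rz":0.45},{"dx":-0.8,"dy":-0.5,"rz":0.45},{"dx":-0.8,"dy":-0.5,"rz":0.45},{"dx":-0.85,"dy":-0.45,"rz":0.45},{"dx":-0.85,"dy":-0.4,"rz":0.45},{"dx":-0.85,"dy":-0.4,"rz":0.45},{"dx":-0.9,"dy":-0.35,"rz":0.45},{"dx":-0.9,"dy":-0.3,"rz":0.45},{"dx":-0.9,"dy":-0.3,"rz":0.45},{"dx":-0.9,"dy":-0.25,"rz":0.45},{"dx":-0.9,"dy":-0.2,"rz":0.45}]'
python3 - <<'E'
from h import *
plan([.5202,.0605,.19],down(109.6))
E
```

```text
invalid input at $[0]: expected keys grip, dx, dy, dz, rx, ry, rz
```

```bash
python3 -m inch '[{"grip":0.8,"dx":-0.8,"dy":-0.55,"dz":0,"rx":0,"ry":0,"rz":0.45},{"grip":0.8,"dx":-0.8,"dy":-0.55,"dz":0,"rx":0,"ry":0,"rz":0.45},{"grip":0.8,"dx":-0.8,"dy":-0.5,"dz":0,"rx":0,"ry":0,"rz":0.45},{"grip":0.8,"dx":-0.8,"dy":-0.5,"dz":0,"rx":0,"ry":0,"rz":0.45},{"grip":0.8,"dx":-0.85,"dy":-0.45,"dz":0,"rx":0,"ry":0,"rz":0.45},{"grip":0.8,"dx":-0.85,"dy":-0.4,"dz":0,"rx":0,"ry":0,"rz":0.45},{"grip":0.8,"dx":-0.85,"dy":-0.4,"dz":0,"rx":0,"ry":0,"rz":0.45},{"grip":0.8,"dx":-0.9,"dy":-0.35,"dz":0,"rx":0,"ry":0,"rz":0.45},{"grip":0.8,"dx":-0.9,"dy":-0.3,"dz":0,"rx":0,"ry":0,"rz":0.45},{"grip":0.8,"dx":-0.9,"dy":-0.3,"dz":0,"rx":0,"ry":0,"rz":0.45},{"grip":0.8,"dx":-0.9,"dy":-0.25,"dz":0,"rx":0,"ry":0,"rz":0.45},{"grip":0.8,"dx":-0.9,"dy":-0.2,"dz":0,"rx":0,"ry":0,"rz":0.45}]'
python3 - <<'E'
from h import *
plan([.5202,.0605,.19],down(109.6))
E
```

```text
time: 3.2
tool_pos: [0.3115, 0.3082, 0.2201]
ee_rot: [3.139, 0.0, 2.424]
wrist_force: [0.6, 0.3, 0.2]
width: 0.0751
t 3.2 n 14 delta mm [-320.1  -49.6   30. ] deg [ 1.500e-01 -2.000e-02  2.931e+01] F [0.6 0.3 0.2] w 0.0751
{'dx': -0.91, 'dy': -0.14, 'dz': 0.09, 'rz': 0.42}
{'dx': -0.92, 'dy': -0.11, 'dz': 0.09, 'rz': 0.42}
{'dx': -0.92, 'dy': -0.07, 'dz': 0.09, 'rz': 0.42}
{'dx': -0.92, 'dy': -0.04, 'dz': 0.09, 'rz': 0.42}
{'dx': -0.93, 'dy': -0.01, 'dz': 0.09, 'rz': 0.42}
{'dx': -0.93, 'dy': 0.03, 'dz': 0.09, 'rz': 0.42}
{'dx': -0.92, 'dy': 0.06, 'dz': 0.09, 'rz': 0.42}
{'dx': -0.92, 'dy': 0.09, 'dz': 0.09, 'rz': 0.42}
{'dx': -0.92, 'dy': 0.13, 'dz': 0.09, 'rz': 0.42}
{'dx': -0.91, 'dy': 0.16, 'dz': 0.09, 'rz': 0.42}
{'dx': -0.9, 'dy': 0.19, 'dz': 0.09, 'rz': 0.42}
{'dx': -0.9, 'dy': 0.23, 'dz': 0.09, 'rz': 0.42}
{'dx': -0.89, 'dy': 0.26, 'dz': 0.09, 'rz': 0.42}
{'dx': -0.88, 'dy': 0.29, 'dz': 0.09, 'rz': 0.42}
```

```bash
python3 -m inch '[{"grip":0.6,"dx":-1,"dy":-0.14,"dz":0.1,"rx":0,"ry":0,"rz":0.5},{"grip":0.6,"dx":-1,"dy":-0.1,"dz":0.1,"rx":0,"ry":0,"rz":0.5},{"grip":0.6,"dx":-1,"dy":-0.05,"dz":0.1,"rx":0,"ry":0,"rz":0.5},{"grip":0.6,"dx":-1,"dy":0,"dz":0.1,"rx":0,"ry":0,"rz":0.5},{"grip":0.6,"dx":-1,"dy":0.02,"dz":0.1,"rx":0,"ry":0,"rz":0.5},{"grip":0.6,"dx":-1,"dy":0.06,"dz":0.1,"rx":0,"ry":0,"rz":0.5},{"grip":0.6,"dx":-1,"dy":0.1,"dz":0.1,"rx":0,"ry":0,"rz":0.5},{"grip":0.6,"dx":-1,"dy":0.14,"dz":0.1,"rx":0,"ry":0,"rz":0.5},{"grip":0.6,"dx":-1,"dy":0.18,"dz":0.2,"rx":0,"ry":0,"rz":0.5},{"grip":0.6,"dx":-1,"dy":0.22,"dz":0.3,"rx":0,"ry":0,"rz":0.5},{"grip":0.6,"dx":-1,"dy":0.26,"dz":0.3,"rx":0,"ry":0,"rz":0.4},{"grip":0.6,"dx":-1,"dy":0.3,"dz":0.3,"rx":0,"ry":0,"rz":0.4}]'
python3 - <<'E'
from h import *
plan([.5202,.0605,.13],down(109.6))
E
```

```text
time: 4.7
tool_pos: [0.5109, 0.0656, 0.1738]
ee_rot: [3.132, -0.001, 1.901]
wrist_force: [0.3, -0.3, -0.3]
width: 0.0564
t 4.7 n 2 delta mm [-7.9  6.8 43.9] deg [ 0.52 -0.08 -0.67] F [ 0.3 -0.3 -0.3] w 0.0564
{'dx': -0.16, 'dy': 0.14, 'dz': 0.88, 'rx': 0.05, 'ry': -0.01, 'rz': -0.07}
{'dx': -0.16, 'dy': 0.14, 'dz': 0.88, 'rx': 0.05, 'ry': -0.01, 'rz': -0.07}
```

```bash
python3 -m inch '[{"grip":0.6,"dx":-0.16,"dy":0.14,"dz":0.9,"rx":0.05,"ry":0,"rz":-0.07},{"grip":0.6,"dx":-0.16,"dy":0.14,"dz":0.9,"rx":0.05,"ry":0,"rz":-0.07},{"grip":0.6,"dx":0,"dy":0,"dz":0,"rx":0,"ry":0,"rz":0}]'
python3 - <<'E'
from h import *
np.set_printoptions(precision=4,suppress=True)
plan([.5202,.0605,.072],down(109.6))
P,r,o=cur()
tip=P+r.apply([0,0,.014]);kn=np.array([P[0],P[1],.086])
for n in('scene','top'):
    s=snap(n)
    for q in ('lock_pin','nipple_head','grease_gun'):
        print(n,q,[(np.round(x['pixel'],1),round(x['score'],2)) for x in spotter.place_of(s,q)[:2]])
    im=cv2.resize(s['frame'][:,:,::-1],None,fx=4,fy=4,interpolation=cv2.INTER_CUBIC)
    im2=im.copy()
    for p,c in((tip,(0,0,255)),(kn,(255,0,255)),(P+r.apply([0,.0275,.014]),(0,255,0)),(P+r.apply([0,-.0275,.014]),(0,255,0)),([P[0],P[1],.052],(255,255,0))):
        cv2.circle(im2,tuple(np.int32(4*proj(s,p)+1.5)),3,c,-1)
    u=np.int32(4*proj(s,kn));x0,y0=u[0]-190,max(0,u[1]-250)
    cv2.imwrite(f'pics/a_{n}.png',np.hstack([im[y0:y0+450,x0:x0+380],im2[y0:y0+450,x0:x0+380]]))
E
```

```text
time: 5.08
tool_pos: [0.5215, 0.0583, 0.1273]
ee_rot: [-3.141, -0.001, 1.91]
wrist_force: [0.7, 0.1, 0.6]
width: 0.0563
t 5.075 n 3 delta mm [ 2.4 -0.5 55.3] deg [-0.02 -0.07 -0.16] F [0.7 0.1 0.6] w 0.0563
{'dx': 0.03, 'dy': -0.01, 'dz': 0.74, 'rz': -0.01}
{'dx': 0.03, 'dy': -0.01, 'dz': 0.74, 'rz': -0.01}
{'dx': 0.03, 'dy': -0.01, 'dz': 0.74, 'rz': -0.01}
scene lock_pin []
scene nipple_head [(array([285.2, 208.9]), 0.82), (array([244., 221.]), 0.71)]
scene grease_gun [(array([213.8, 175.3]), 0.8)]
top lock_pin []
top nipple_head [(array([290.2, 193.6]), 0.57)]
top grease_gun [(array([174.8, 198.3]), 0.79), (array([313. , 182.3]), 0.29)]
```

View pics/a_scene.png

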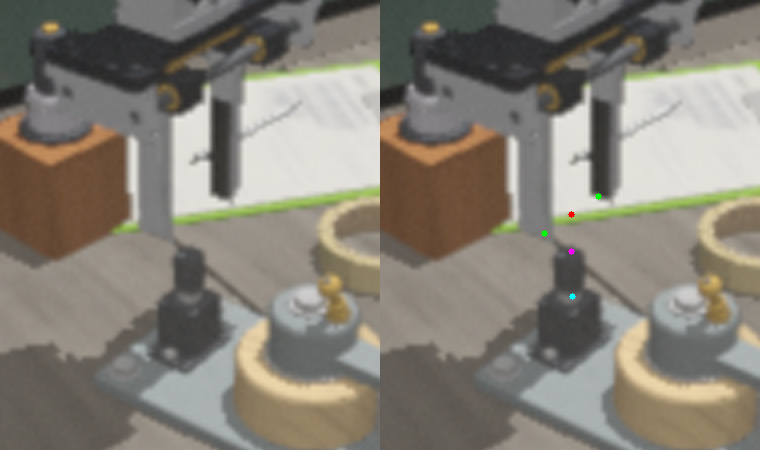

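View pics/a_top.png

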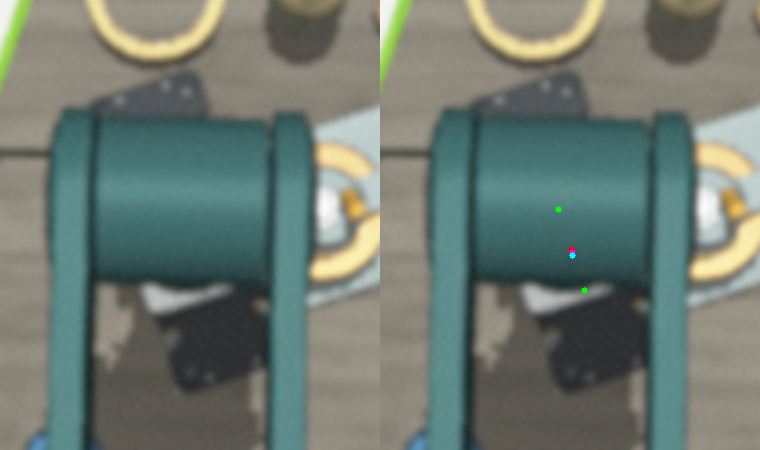

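```bash
python3 -m inch '[{"grip":0.5,"dx":0,"dy":0,"dz":0.74,"rx":0,"ry":0,"rz":0},{"grip":0.5,"dx":0,"dy":0,"dz":0.74,"rx":0,"ry":0,"rz":0},{"grip":0.5,"dx":0,"dy":0,"dz":0.74,"rx":0,"ry":0,"rz":0},{"grip":0.5,"dx":0,"dy":0,"dz":0,"rx":0,"ry":0,"rz":0}]'
python3 - <<'E'
from h import *
plan([.5212,.0590,.072],down(109.6))
E
```

```text
time: 5.98
tool_pos: [0.5221, 0.0591, 0.0705]
ee_rot: [3.137, 0.0, 1.911]
wrist_force: [-0.9, -0.2, 0.4]
width: 0.0471
t 5.975 n 1 delta mm [ 0.2 -0.9 -1.5] deg [ 0.24  0.01 -0.09] F [-0.9 -0.2  0.4] w 0.0471
{'dx': 0.01, 'dy': -0.04, 'dz': -0.06, 'rx': 0.05, 'rz': -0.02}
```

Close on the knob.

```bash
python3 -m inch '[{"grip":0,"dx":0,"dy":0,"dz":0,"rx":0,"ry":0,"rz":0},{"grip":0,"dx":0,"dy":0,"dz":0,"rx":0,"ry":0,"rz":0},{"grip":0,"dx":0,"dy":0,"dz":0,"rx":0,"ry":0,"rz":0},{"grip":0,"dx":0,"dy":0,"dz":0,"rx":0,"ry":0,"rz":0}]'; python3 -m inch '[{"grip":0,"dx":0,"dy":0,"dz":0,"rx":0,"ry":0,"rz":0},{"grip":0,"dx":0,"dy":0,"dz":0,"rx":0,"ry":0,"rz":0}]'
```

```text
time: 6.48
tool_pos: [0.5227, 0.0591, 0.0718]
ee_rot: [3.136, 0.001, 1.911]
wrist_force: [-0.1, -0.7, -1.0]
width: 0.019
time: 6.72
tool_pos: [0.5227, 0.059, 0.0719]
ee_rot: [3.136, 0.001, 1.911]
wrist_force: [-0.8, -0.8, -1.3]
width: 0.0192
```

```bash
python3 -m inch '[{"grip":0,"dx":0,"dy":0,"dz":-0.6,"rx":0,"ry":0,"rz":0},{"grip":0,"dx":0,"dy":0,"dz":-0.9,"rx":0,"ry":0,"rz":0},{"grip":0,"dx":0,"dy":0,"dz":-1,"rx":0,"ry":0,"rz":0},{"grip":0,"dx":0,"dy":0,"dz":-1,"rx":0,"ry":0,"rz":0},{"grip":0,"dx":0,"dy":0,"dz":-1,"rx":0,"ry":0,"rz":0},{"grip":0,"dx":-0.3,"dy":0,"dz":-0.6,"rx":0,"ry":0,"rz":0}]'
python3 - <<'E'
from h import *
plan([.5866,-.12,.19],down(109.6))
s=snap('scene','b.png')
cv2.imwrite('pics/b.png',cv2.resize(s['frame'][120:270,180:360,::-1],None,fx=4,fy=4,interpolation=cv2.INTER_CUBIC))
E
```

```text
time: 7.48
tool_pos: [0.5254, 0.0522, 0.2085]
ee_rot: [3.13, 0.002, 1.912]
wrist_force: [0.3, -0.5, 0.2]
width: 0.0196
t 7.475 n 8 delta mm [-182.7   -0.2   18.9] deg [ 0.65  0.13 -0.03] F [ 0.3 -0.5  0.2] w 0.0196
{'dx': -0.91, 'dz': 0.09, 'rx': 0.02}
{'dx': -0.91, 'dz': 0.09, 'rx': 0.02}
{'dx': -0.91, 'dz': 0.09, 'rx': 0.02}
{'dx': -0.91, 'dz': 0.09, 'rx': 0.02}
{'dx': -0.91, 'dz': 0.09, 'rx': 0.02}
{'dx': -0.91, 'dz': 0.09, 'rx': 0.02}
{'dx': -0.91, 'dz': 0.09, 'rx': 0.02}
{'dx': -0.91, 'dz': 0.09, 'rx': 0.02}
```

View pics/b.png

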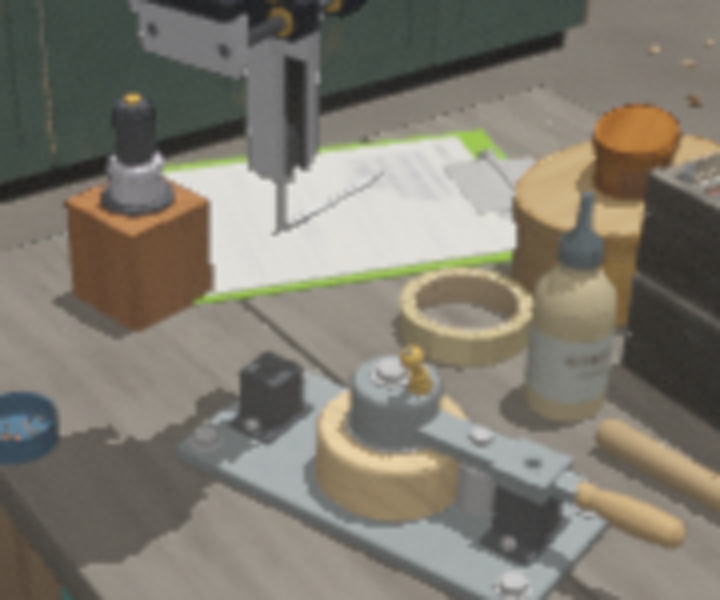

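The pin is out, held upright with its tip at about crop (280,232), and the parking lug is empty. Next, move over to the eye.

```bash
python3 -m inch '[{"grip":0,"dx":-0.91,"dy":0,"dz":0,"rx":0.02,"ry":0,"rz":0},{"grip":0,"dx":-0.91,"dy":0,"dz":0,"rx":0.02,"ry":0,"rz":0},{"grip":0,"dx":-0.91,"dy":0,"dz":0,"rx":0.02,"ry":0,"rz":0},{"grip":0,"dx":-0.91,"dy":0,"dz":0,"rx":0.02,"ry":0,"rz":0},{"grip":0,"dx":-0.91,"dy":0,"dz":0,"rx":0.02,"ry":0,"rz":0},{"grip":0,"dx":-0.91,"dy":0,"dz":0.4,"rx":0.02,"ry":0,"rz":0},{"grip":0,"dx":-0.91,"dy":0,"dz":0.7,"rx":0,"ry":0,"rz":0},{"grip":0,"dx":-0.7,"dy":0,"dz":1,"rx":0,"ry":0,"rz":0},{"grip":0,"dx":-0.2,"dy":0,"dz":0.4,"rx":0,"ry":0,"rz":0},{"grip":0,"dx":0,"dy":0,"dz":0,"rx":0,"ry":0,"rz":0}]'
python3 - <<'E'
from h import *
plan([.5866,-.12,.130],down(109.6))
E
```

```text
time: 8.78
tool_pos: [0.5889, -0.1298, 0.1412]
ee_rot: [-3.141, 0.0, 1.91]
wrist_force: [-0.6, 0.8, -0.4]
width: 0.0194
t 8.775 n 1 delta mm [10.   1.1 11.2] deg [-0.05  0.01 -0.19] F [-0.6  0.8 -0.4] w 0.0194
{'dx': 0.4, 'dy': 0.04, 'dz': 0.45, 'rx': -0.01, 'rz': -0.04}
```

```bash
python3 -m inch '[{"grip":0,"dx":0.4,"dy":0.04,"dz":0.4,"rx":0,"ry":0,"rz":-0.02},{"grip":0,"dx":0,"dy":0,"dz":0,"rx":0,"ry":0,"rz":0}]'
cat > look.py <<'E'
from h import *
import sys
np.set_printoptions(precision=4,suppress=True)
tag=sys.argv[1]
plan([.5866,-.12,.125],down(109.6))
P,r,o=cur()
tip=P+r.apply([0,0,.053])
for n in('scene',)+(('top',) if len(sys.argv)>2 else ()):
    s=snap(n)
    for q in ('pin_tip','eye_hole','lock_pin'):
        print(n,q,[(np.round(x['pixel'],1),round(x['score'],2)) for x in spotter.place_of(s,q)[:2]])
    print('tip proj',proj(s,tip),'below at 66',proj(s,[tip[0],tip[1],.066]))
    im=cv2.resize(s['frame'][:,:,::-1],None,fx=6,fy=6,interpolation=cv2.INTER_CUBIC)
    im2=im.copy()
    for p,c in((tip,(0,0,255)),([tip[0],tip[1],.066],(255,0,255))):
        cv2.circle(im2,tuple(np.int32(6*proj(s,p)+2.5)),3,c,-1)
    u=np.int32(6*proj(s,tip));x0,y0=u[0]-190,max(0,u[1]-250)
    cv2.imwrite(f'pics/{tag}_{n}.png',np.hstack([im[y0:y0+450,x0:x0+380],im2[y0:y0+450,x0:x0+380]]))
E
python3 look.py c 1
```

```text
time: 9.02
tool_pos: [0.5866, -0.1184, 0.1315]
ee_rot: [3.141, 0.0, 1.913]
wrist_force: [0.7, 0.3, -0.3]
width: 0.0192
t 9.025 n 1 delta mm [-1.5 -0.5  6.5] deg [ 0.02  0.01 -0.01] F [ 0.7  0.3 -0.3] w 0.0192
{'dx': -0.06, 'dy': -0.02, 'dz': 0.26}
scene pin_tip [(array([310.5, 229. ]), 0.41)]
scene eye_hole [(array([313.3, 235.9]), 0.88)]
scene lock_pin [(array([313.5, 216.8]), 0.43), (array([276.7, 242. ]), 0.23)]
tip proj [314.132  229.8388] below at 66 [313.6473 234.1772]
top pin_tip []
top eye_hole []
top lock_pin []
tip proj [313.1244 179.1142] below at 66 [312.5215 179.6063]
```

View pics/c_scene.png

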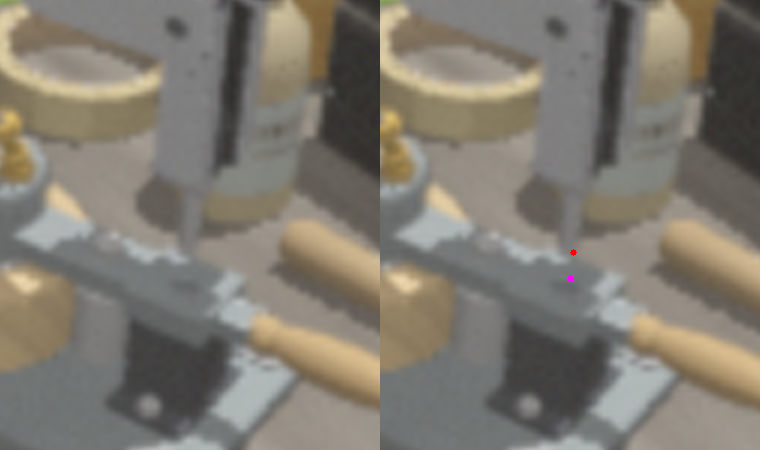

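View pics/c_top.png

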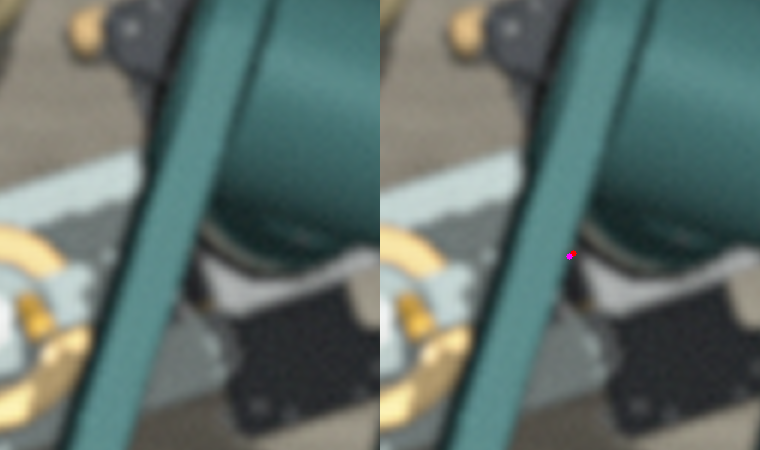

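Run:
```python
from h import *
np.set_printoptions(precision=4,suppress=True)
s=snap('scene','c2.png')
a=cv2.imread('pics/s0.png')[225:245,298:326].astype(int);b=cv2.imread('pics/c2.png')[225:245,298:326].astype(int)
print('before');print(a.sum(2)//3)
print('now');print(b.sum(2)//3)
J=np.load('jig.npy');c,sn=np.cos(J[2]),np.sin(J[2])
print(proj(s,[J[0]+sn*.095,J[1]-c*.095,.066]),proj(s,[.5866,-.12,.066]))
cv2.imwrite('pics/c2b.png',cv2.resize(np.hstack([cv2.imread('pics/s0.png')[210:250,290:330],cv2.imread('pics/c2.png')[210:250,290:330]]),None,fx=10,fy=10,interpolation=cv2.INTER_CUBIC))
```

```text
before
[[143 142 138 137 138 140 140 141 130 109 102  91  89  93  90  91  89  87
   89  90  92  95  97  99 103 103 108 118]
 [171 169 158 147 141 136 141 141 140 136 128 105 101  97  91  89  92  91
   91  91  90  93  99 101 102 115 135 138]
 [187 197 195 183 162 144 142 140 141 139 138 135 134 125 104 100 100 101
  102 101 102 111 129 131 132 135 138 140]
 [184 198 200 197 188 172 158 145 145 141 140 141 141 139 135 131 132 132
  134 132 133 133 134 134 133 135 136 137]
 [149 185 188 186 167 160 171 169 162 153 148 149 154 152 145 138 135 135
  135 137 137 136 136 134 134 133 134 135]
 [131 127 130 133 141 160 172 173 174 173 172 165 170 169 162 151 146 141
  137 135 136 137 136 137 134 135 134 133]
 [155 133 130 138 160 171 173 173 173 173 173 172 173 172 172 169 169 161
  149 140 137 135 137 136 135 136 133 135]
 [167 168 170 170 170 172 172 174 172 173 173 174 173 172 174 172 173 171
  168 161 149 143 138 138 138 136 135 134]
 [140 155 166 172 171 172 172 172 174 173 172 172 172 170 169 168 169 171
  173 172 169 161 155 150 142 138 136 135]
 [103 112 129 149 163 171 171 173 175 17
[... 2932 characters left out ...]
103 106 113 116 119 117 117 119
  119 117 125 155 175 181 181 178 175 165]
 [125 124 123 120 116 103  97  98 101 101 100 102 103 107 114 116 116 117
  118 112 129 170 180 181 181 181 177 168]
 [122 123 124 122 116 108  84  88  96  97 100  98 100  99 101 103 106 111
  107 101 115 154 173 176 181 182 178 179]
 [122 123 121 121 114  97  73  71  75  90  96  97  98 101 100 100 101 100
   97  99 100 107 121 146 172 176 168 171]
 [124 123 122 120 115  97  70  69  67  70  77  88  95  98 100 100 101  98
   96  92  95  98 100 104 115 126 136 156]
 [122 123 122 121 113  92  68  66  66  67  67  71  74  84  92  94  99 100
   93  80  80  90  97 103 100 109 121 139]]
[312.7851 234.529 ] [314.0813 234.534 ]
```

View pics/c2b.png

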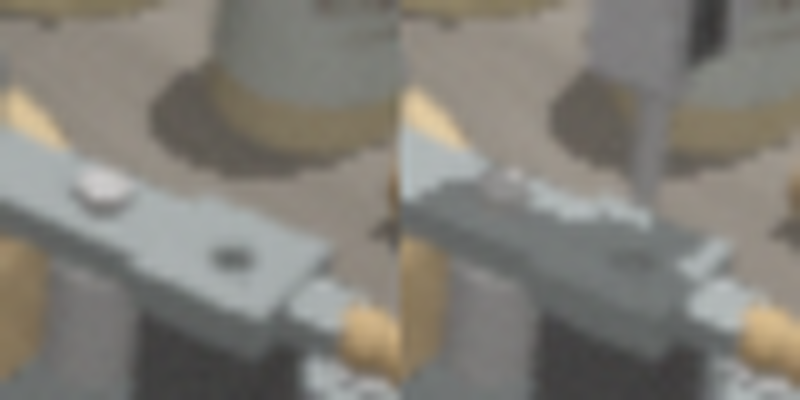

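Run:
```python
from h import *
from scipy.optimize import brentq
a=cv2.imread('pics/s0.png').astype(int).sum(2)//3
print(a[196:226,236:262])
s=snap('scene')
P=np.array([.5227,.059])
for z in(.086,.08,.073,.066,.06,.052):print(z,proj(s,[*P,z]).round(2))
for y in (18.5,19,19.5,20,20.5):
    t=np.radians(y);q=P+.19*np.array([np.sin(t),-np.cos(t)]);print(y,q.round(4),proj(s,[*q,.066]).round(2))
```

```text
[[135 136 136 134 121  99 103 125 141 146 146 144 145 145 144 143 141 140
  140 139 140 141 141 142 142 141]
 [137 136 136 136 132 116 110 102 120 138 144 146 146 145 146 146 143 143
  141 138 139 141 141 141 142 143]
 [136 136 136 136 136 137 132 114 102 115 137 142 144 145 146 146 146 145
  143 142 139 140 141 141 141 141]
 [135 137 135 135 137 140 140 133 115 100 113 120 124 135 140 147 148 145
  145 143 143 141 141 140 141 142]
 [134 136 136 136 136 139 140 136 123 109 108 108 110 112 118 132 146 146
  147 146 146 143 141 140 141 142]
 [133 134 137 137 138 140 139 129 104 105 107 107 109 106 108 117 143 148
  147 147 147 146 144 143 140 140]
 [135 132 137 137 136 137 134 114  83  88  98 104 104  98  94 105 143 145
  147 147 147 147 144 143 143 140]
 [139 137 136 138 137 136 133 112  77  71  80  82  81  77  78  97 134 145
  145 145 146 145 147 145 145 142]
 [142 142 141 140 139 138 135 117  80  69  70  71  72  70  71  82 109 133
  142 146 145 144 144 146 144 144]
 [142 143 143 143 141 139 138 129  79  68  70  68  69  68  70  77  92 105
  129 143 146 144 143 142 143 144]
 [144 143 
[... 1791 characters left out ...]
  67  67  69  69
   73  85 100 111 144 169 176 189]
 [168 167 158 130  79  69  68  68  67  67  66  66  67  67  69  70  71  75
   89  99 105 140 165 165 165 193]
 [167 156 122  89  74  77  86  86  75  67  68  67  66  69  68  70  80  92
  102 114 139 166 167 157 172 192]
 [161 131 102  83  77 106 136 139 102  74  66  68  67  69  68  79  90 106
  134 165 170 170 165 153 181 197]]
0.086 [248.39 200.03]
0.08 [248.4  202.03]
0.073 [248.41 204.33]
0.066 [248.42 206.62]
0.06 [248.42 208.57]
0.052 [248.43 211.15]
18.5 [ 0.583  -0.1212] [313.23 235.34]
19 [ 0.5846 -0.1206] [313.59 234.98]
19.5 [ 0.5861 -0.1201] [313.95 234.63]
20 [ 0.5877 -0.1195] [314.31 234.27]
20.5 [ 0.5892 -0.119 ] [314.65 233.91]
```

```bash
python3 -m inch '[{"grip":0,"dx":0.01,"dy":-0.07,"dz":0.2,"rx":0,"ry":0,"rz":0},{"grip":0,"dx":0,"dy":0,"dz":0.2,"rx":0,"ry":0,"rz":0},{"grip":0,"dx":0,"dy":0,"dz":0,"rx":0,"ry":0,"rz":0}]' && python3 look.py d
```

```text
time: 9.9
tool_pos: [0.5853, -0.1207, 0.1213]
ee_rot: [3.141, 0.001, 1.91]
wrist_force: [0.5, -0.2, -0.3]
width: 0.0192
t 9.9 n 1 delta mm [ 0.2  1.5 -3.7] deg [ 0.06  0.07 -0.14] F [ 0.5 -0.2 -0.3] w 0.0192
{'dx': 0.01, 'dy': 0.06, 'dz': -0.15, 'rx': 0.01, 'ry': 0.01, 'rz': -0.03}
scene pin_tip [(array([311.2, 233.8]), 0.37), (array([368.5, 252.1]), 0.22)]
scene eye_hole [(array([309.8, 236.3]), 0.61)]
scene lock_pin [(array([212.9, 175.8]), 0.59), (array([313.2, 222.9]), 0.43)]
tip proj [313.9708 234.0969] below at 66 [313.8831 234.8784]
```

View pics/d_scene.png

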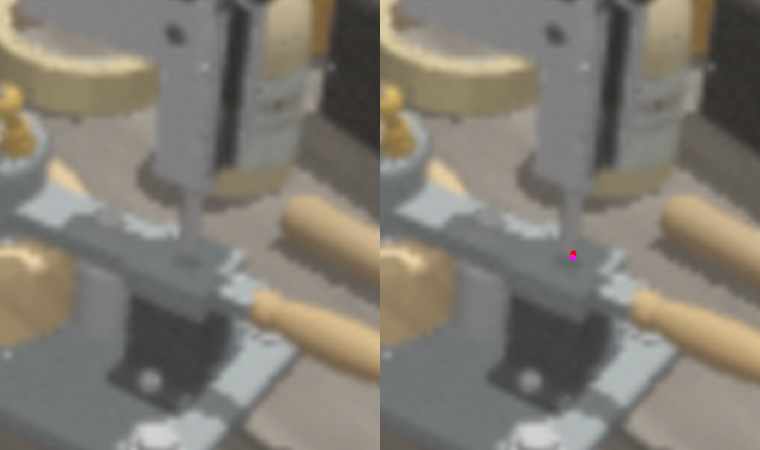

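```bash
python3 -m inch '[{"grip":0,"dx":0.06,"dy":-0.03,"dz":0,"rx":0,"ry":0,"rz":0},{"grip":0,"dx":0,"dy":0,"dz":0.1,"rx":0,"ry":0,"rz":0},{"grip":0,"dx":0,"dy":0,"dz":0.1,"rx":0,"ry":0,"rz":0},{"grip":0,"dx":0,"dy":0,"dz":0.1,"rx":0,"ry":0,"rz":0}]' && python3 look.py e
```

```text
time: 10.6
tool_pos: [0.585, -0.1196, 0.1149]
ee_rot: [3.138, 0.003, 1.911]
wrist_force: [-0.5, 0.1, -1.1]
width: 0.0191
t 10.6 n 1 delta mm [ -1.    1.4 -10.1] deg [ 0.19  0.17 -0.13] F [-0.5  0.1 -1.1] w 0.0191
{'dx': -0.04, 'dy': 0.06, 'dz': -0.4, 'rx': 0.04, 'ry': 0.03, 'rz': -0.03}
scene pin_tip [(array([311.4, 235.8]), 0.51)]
scene eye_hole [(array([313.4, 235.1]), 0.74), (array([277.2, 242.4]), 0.43)]
scene lock_pin [(array([312.2, 223.4]), 0.42)]
tip proj [313.3588 236.0681] below at 66 [313.515  234.6689]
```

View pics/e_scene.png

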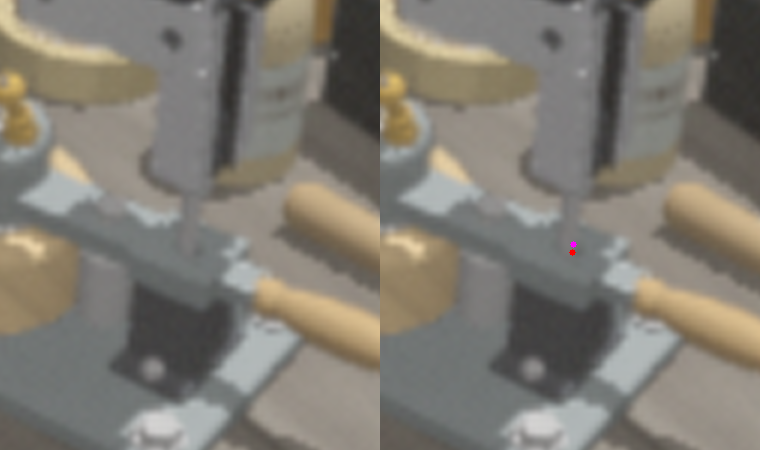

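The tip is entering the hole: it is about 4 mm below the arm's top and no contact force shows. Descend slowly.

```bash
python3 -m inch '[{"grip":0,"dx":0,"dy":0,"dz":0.15,"rx":0,"ry":0,"rz":0},{"grip":0,"dx":0,"dy":0,"dz":0.15,"rx":0,"ry":0,"rz":0}]';python3 -m inch '[{"grip":0,"dx":0,"dy":0,"dz":0.15,"rx":0,"ry":0,"rz":0},{"grip":0,"dx":0,"dy":0,"dz":0.15,"rx":0,"ry":0,"rz":0}]'
```

```text
time: 11.05
tool_pos: [0.5853, -0.1197, 0.1076]
ee_rot: [3.137, 0.004, 1.911]
wrist_force: [0.5, 0.4, -0.6]
width: 0.0193
time: 11.3
tool_pos: [0.5852, -0.1197, 0.0994]
ee_rot: [3.138, 0.003, 1.911]
wrist_force: [0.1, -0.2, -0.9]
width: 0.0191
```

```bash
python3 -m inch '[{"grip":0,"dx":0,"dy":0,"dz":0.15,"rx":0,"ry":0,"rz":0},{"grip":0,"dx":0,"dy":0,"dz":0.15,"rx":0,"ry":0,"rz":0}]';python3 -m inch '[{"grip":0,"dx":0,"dy":0,"dz":0.15,"rx":0,"ry":0,"rz":0},{"grip":0,"dx":0,"dy":0,"dz":0.1,"rx":0,"ry":0,"rz":0},{"grip":0,"dx":0,"dy":0,"dz":0,"rx":0,"ry":0,"rz":0}]'
```

```text
time: 11.55
tool_pos: [0.5852, -0.1197, 0.0912]
ee_rot: [3.138, 0.003, 1.911]
wrist_force: [0.1, 0.0, -0.7]
width: 0.019
time: 11.92
tool_pos: [0.5859, -0.1196, 0.0858]
ee_rot: [3.136, 0.004, 1.911]
wrist_force: [0.8, -1.3, -0.4]
width: 0.0195
```

```bash
python3 -m inch '[{"grip":0,"dx":0,"dy":0,"dz":0.06,"rx":0,"ry":0,"rz":0},{"grip":0,"dx":0,"dy":0,"dz":0.06,"rx":0,"ry":0,"rz":0}]';python3 -m inch '[{"grip":0,"dx":0,"dy":0,"dz":0.06,"rx":0,"ry":0,"rz":0},{"grip":0,"dx":0,"dy":0,"dz":0.04,"rx":0,"ry":0,"rz":0}]'; python3 look.py f
```

```text
time: 12.18
tool_pos: [0.5863, -0.1197, 0.0855]
ee_rot: [3.135, 0.005, 1.911]
wrist_force: [-2.9, -0.4, 6.3]
width: 0.0189
time: 12.42
tool_pos: [0.5863, -0.1196, 0.0856]
ee_rot: [3.134, 0.005, 1.911]
wrist_force: [-0.9, 0.3, 3.7]
width: 0.0192
t 12.425 n 2 delta mm [ -0.7   0.5 -39.4] deg [ 0.43  0.31 -0.1 ] F [-0.9  0.3  3.7] w 0.0192
{'dx': -0.01, 'dy': 0.01, 'dz': -0.79, 'rx': 0.04, 'ry': 0.03, 'rz': -0.01}
{'dx': -0.01, 'dy': 0.01, 'dz': -0.79, 'rx': 0.04, 'ry': 0.03, 'rz': -0.01}
scene pin_tip [(array([321.4, 220.2]), 0.54)]
scene eye_hole [(array([312.1, 235.2]), 0.77)]
scene lock_pin [(array([312.6, 233.9]), 0.58), (array([164.2, 198.7]), 0.19)]
tip proj [312.7809 245.771 ] below at 66 [314.0535 234.4586]
```

View pics/f_scene.png

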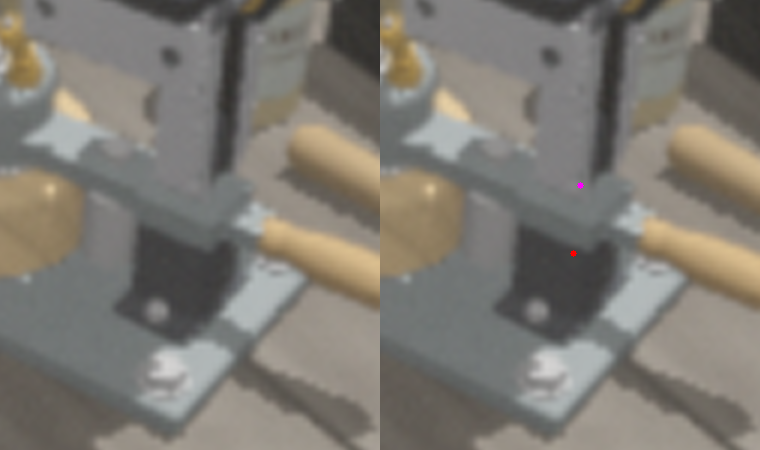

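The collar is seated: contact at TCP z = 0.0855 against 0.086 expected. Release and lift clear.

```bash
python3 -m inch '[{"grip":0.5,"dx":0,"dy":0,"dz":0,"rx":0,"ry":0,"rz":0},{"grip":0.5,"dx":0,"dy":0,"dz":0,"rx":0,"ry":0,"rz":0},{"grip":0.5,"dx":0,"dy":0,"dz":0,"rx":0,"ry":0,"rz":0},{"grip":0.5,"dx":0,"dy":0,"dz":-0.5,"rx":0,"ry":0,"rz":0},{"grip":0.5,"dx":0,"dy":0,"dz":-1,"rx":0,"ry":0,"rz":0},{"grip":0.5,"dx":0,"dy":0,"dz":-1,"rx":0,"ry":0,"rz":0},{"grip":0.5,"dx":0,"dy":0,"dz":-1,"rx":0,"ry":0,"rz":0},{"grip":0.5,"dx":0,"dy":0,"dz":-1,"rx":0,"ry":0,"rz":0},{"grip":0.5,"dx":0,"dy":0,"dz":-1,"rx":0,"ry":0,"rz":0}]'
python3 - <<'E'
from h import *
s=snap('scene')
cv2.imwrite('pics/g.png',cv2.resize(s['frame'][130:280,180:360,::-1],None,fx=4,fy=4,interpolation=cv2.INTER_CUBIC))
E
```

```text
time: 13.75
tool_pos: [0.5843, -0.1192, 0.2263]
ee_rot: [3.137, 0.003, 1.911]
wrist_force: [0.1, -1.0, 0.3]
width: 0.0468
```

View pics/g.png

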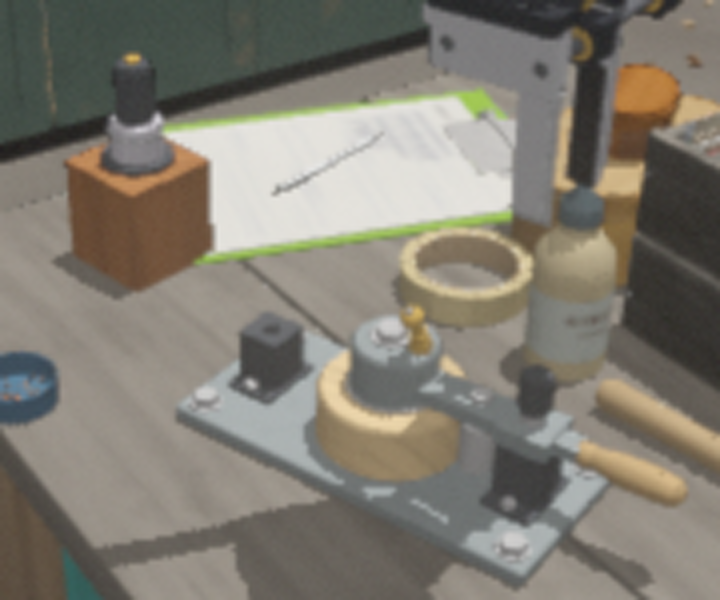

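The pin stands seated in the eye at crop (537,390) and the arm is unmoved. Next, locate the gun axis and the nipple head.

Run:
```python
from h import *
np.set_printoptions(precision=4,suppress=True)
S=snap('scene');T=snap('top')
for n,f,box in((S,'s0.png',(200,138,228,170)),(T,'t0.png',(155,180,195,215))):
    im=cv2.imread('pics/'+f).astype(int);b,g,r=im[...,0],im[...,1],im[...,2]
    m=((r-b)>60)&(g-b>35);mm=np.zeros_like(m);mm[box[1]:box[3],box[0]:box[2]]=1
    m&=mm;ys,xs=np.nonzero(m);w=(r-b)[m];print(f,len(xs),(xs*w).sum()/w.sum(),(ys*w).sum()/w.sum(), 'atz .160',atz(n,((xs*w).sum()/w.sum(),(ys*w).sum()/w.sum()),.160))
a=cv2.imread('pics/s0.png');b=cv2.imread('pics/t0.png')
x=cv2.resize(a[135:205,190:245],None,fx=8,fy=8,interpolation=cv2.INTER_CUBIC);
cv2.imwrite('pics/gs.png',x)
cv2.imwrite('pics/gt.png',cv2.resize(b[170:220,145:200],None,fx=8,fy=8,interpolation=cv2.INTER_CUBIC))
for x in (.535,.54,.545):
  for y in (.26,.265,.27):print(x,y,proj(S,[x,y,.16]),proj(T,[x,y,.16]),proj(S,[x,y,.082]),proj(T,[x,y,.082]))
```

```text
s0.png 27 213.19959677419354 163.11653225806452 atz .160 [0.4796 0.1575 0.16  ]
t0.png 476 170.83999852021753 195.53360955939476 atz .160 [0.5279 0.2454 0.16  ]
0.535 0.26 [213.3426 144.2577] [165.0336 192.5357] [214.7498 168.7726] [170.3945 194.8427]
0.535 0.265 [212.5024 143.6417] [163.0135 192.4869] [213.9364 168.1007] [168.5004 194.7971]
0.535 0.27 [211.6677 143.0299] [160.9931 192.438 ] [213.1283 167.433 ] [166.6061 194.7515]
0.54 0.26 [214.9113 143.8587] [165.1076 190.5291] [216.2566 168.3358] [170.4624 192.9603]
0.54 0.265 [214.0676 143.2455] [163.0881 190.4801] [215.4401 167.6667] [168.5689 192.9146]
0.54 0.27 [213.2296 142.6363] [161.0683 190.4312] [214.6289 167.0019] [166.6751 192.8688]
0.545 0.26 [216.4729 143.4616] [165.1815 188.5237] [217.7569 167.9009] [170.5303 191.0789]
0.545 0.265 [215.6259 142.851 ] [163.1626 188.4746] [216.9373 167.2346] [168.6373 191.033 ]
0.545 0.27 [214.7845 142.2445] [161.1434 188.4256] [216.123  166.5726] [166.744  190.9872]
```

View pics/gs.png

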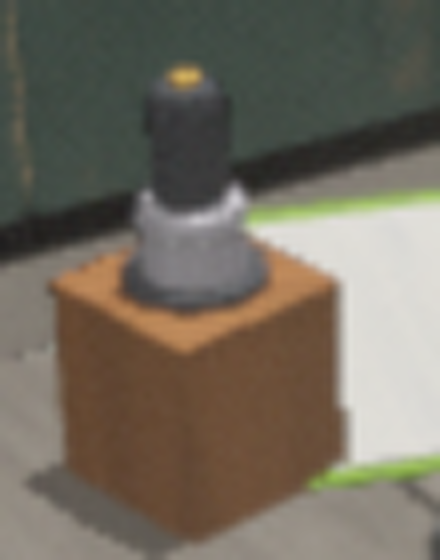

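View pics/gt.png

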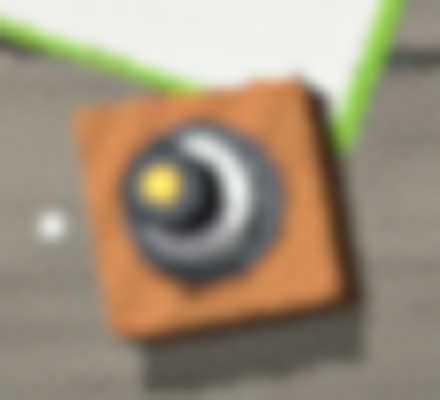

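Run:
```python
from h import *
plan([.5355,.2615,.200],down(109.6),n=16)
```

```text
t 13.9 n 16 delta mm [375.9  80.   25.5] deg [ 0.44  0.33 -0.12] F [-1.1 -0.3 -0.3] w 0.0469
{'dx': 0.94, 'dy': 0.2, 'dz': 0.06, 'rx': 0.01}
{'dx': 0.94, 'dy': 0.2, 'dz': 0.06, 'rx': 0.01}
{'dx': 0.94, 'dy': 0.2, 'dz': 0.06, 'rx': 0.01}
{'dx': 0.94, 'dy': 0.2, 'dz': 0.06, 'rx': 0.01}
{'dx': 0.94, 'dy': 0.2, 'dz': 0.06, 'rx': 0.01}
{'dx': 0.94, 'dy': 0.2, 'dz': 0.06, 'rx': 0.01}
{'dx': 0.94, 'dy': 0.2, 'dz': 0.07, 'rx': 0.01}
{'dx': 0.94, 'dy': 0.2, 'dz': 0.07, 'rx': 0.01}
{'dx': 0.94, 'dy': 0.2, 'dz': 0.07, 'rx': 0.01}
{'dx': 0.94, 'dy': 0.2, 'dz': 0.07, 'rx': 0.01}
{'dx': 0.94, 'dy': 0.2, 'dz': 0.07, 'rx': 0.01}
{'dx': 0.94, 'dy': 0.2, 'dz': 0.07, 'rx': 0.01}
{'dx': 0.94, 'dy': 0.2, 'dz': 0.07, 'rx': 0.01}
{'dx': 0.94, 'dy': 0.2, 'dz': 0.07, 'rx': 0.01}
{'dx': 0.94, 'dy': 0.2, 'dz': 0.07, 'rx': 0.01}
{'dx': 0.94, 'dy': 0.2, 'dz': 0.07, 'rx': 0.01}
```

```bash
python3 -m inch '[{"grip":0.6,"dx":0.95,"dy":0.2,"dz":0.05,"rx":0.02,"ry":0.02,"rz":0},{"grip":0.6,"dx":0.95,"dy":0.2,"dz":0.05,"rx":0.02,"ry":0.02,"rz":0},{"grip":0.6,"dx":0.95,"dy":0.2,"dz":0.05,"rx":0.02,"ry":0.02,"rz":0},{"grip":0.6,"dx":0.95,"dy":0.2,"dz":0.05,"rx":0.02,"ry":0,"rz":0},{"grip":0.6,"dx":0.95,"dy":0.2,"dz":0.05,"rx":0,"ry":0,"rz":0},{"grip":0.6,"dx":0.95,"dy":0.2,"dz":0.05,"rx":0,"ry":0,"rz":0},{"grip":0.6,"dx":0.95,"dy":0.2,"dz":0.05,"rx":0,"ry":0,"rz":0},{"grip":0.6,"dx":0.95,"dy":0.2,"dz":0.05,"rx":0,"ry":0,"rz":0},{"grip":0.6,"dx":0.95,"dy":0.2,"dz":0.05,"rx":0,"ry":0,"rz":0},{"grip":0.6,"dx":0.95,"dy":0.2,"dz":0.05,"rx":0,"ry":0,"rz":0},{"grip":0.6,"dx":0.95,"dy":0.2,"dz":0.05,"rx":0,"ry":0,"rz":0},{"grip":0.6,"dx":0.95,"dy":0.2,"dz":0.05,"rx":0,"ry":0,"rz":0}]'
python3 - <<'E'
from h import *
plan([.5355,.2615,.200],down(109.6),n=4)
E
```

```text
time: 15.4
tool_pos: [0.5373, 0.1763, 0.19]
ee_rot: [-3.11, -0.011, 1.906]
wrist_force: [0.3, -0.9, 1.0]
width: 0.0565
t 15.4 n 4 delta mm [81.1 26.1 -9.9] deg [-1.78 -0.62 -0.37] F [ 0.3 -0.9  1. ] w 0.0565
{'dx': 0.81, 'dy': 0.26, 'dz': -0.1, 'rx': -0.09, 'ry': -0.03, 'rz': -0.02}
{'dx': 0.81, 'dy': 0.26, 'dz': -0.1, 'rx': -0.09, 'ry': -0.03, 'rz': -0.02}
{'dx': 0.81, 'dy': 0.26, 'dz': -0.1, 'rx': -0.09, 'ry': -0.03, 'rz': -0.02}
{'dx': 0.81, 'dy': 0.27, 'dz': -0.1, 'rx': -0.09, 'ry': -0.03, 'rz': -0.02}
```

```bash
python3 -m inch '[{"grip":0.6,"dx":0.85,"dy":0.26,"dz":-0.2,"rx":-0.1,"ry":-0.04,"rz":0},{"grip":0.6,"dx":0.85,"dy":0.26,"dz":-0.1,"rx":-0.1,"ry":-0.04,"rz":0},{"grip":0.6,"dx":0.8,"dy":0.26,"dz":-0.1,"rx":-0.1,"ry":-0.04,"rz":0},{"grip":0.6,"dx":0.6,"dy":0.2,"dz":0,"rx":0,"ry":0,"rz":0},{"grip":0.6,"dx":0,"dy":0,"dz":0,"rx":0,"ry":0,"rz":0},{"grip":0.6,"dx":0,"dy":0,"dz":0,"rx":0,"ry":0,"rz":0}]'
cat > lg.py <<'E'
from h import *
import sys
plan([.5355,.2615,.200],down(109.6),n=1)
P,r,o=cur()
for n in('scene','top'):
    s=snap(n)
    im=cv2.resize(s['frame'][:,:,::-1],None,fx=5,fy=5,interpolation=cv2.INTER_CUBIC);im2=im.copy()
    for p,c in((P+r.apply([0,0,.014]),(0,0,255)),([P[0],P[1],.160],(255,0,255)),([P[0],P[1],.115],(0,255,0))):
        q=proj(s,p);print(n,q.round(2));cv2.circle(im2,tuple(np.int32(5*q+2)),2,c,-1)
    u=np.int32(5*proj(s,[P[0],P[1],.14]));x0,y0=u[0]-190,max(0,u[1]-250)
    cv2.imwrite(f'pics/{sys.argv[1]}_{n}.png',np.hstack([im[y0:y0+450,x0:x0+380],im2[y0:y0+450,x0:x0+380]]))
E
python3 lg.py h
```

```text
time: 16.15
tool_pos: [0.5308, 0.2599, 0.1902]
ee_rot: [-3.121, 0.0, 1.908]
wrist_force: [0.8, 0.1, -0.5]
width: 0.0563
t 16.15 n 1 delta mm [-0.1  4.8 -9.9] deg [-1.17  0.02 -0.25] F [ 0.8  0.1 -0.5] w 0.0563
{'dy': 0.19, 'dz': -0.4, 'rx': -0.23, 'rz': -0.05}
scene [211.63 139.3 ]
scene [212.02 144.6 ]
scene [212.87 159.  ]
top [163.83 193.85]
top [164.99 194.24]
top [168.17 195.54]
```

View pics/h_scene.png

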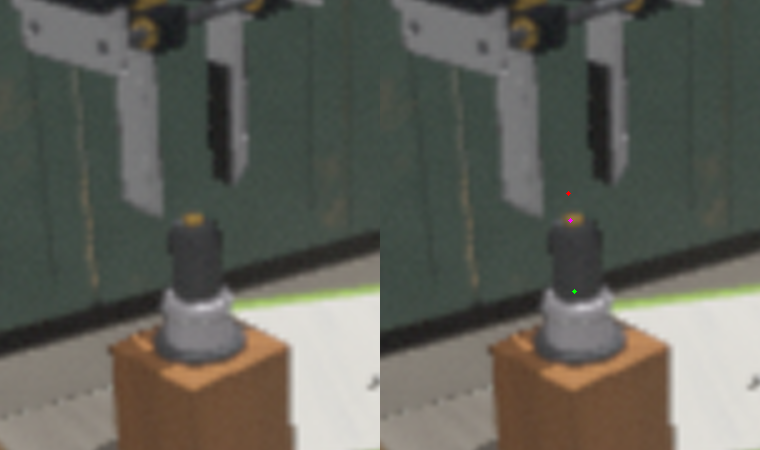

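View pics/h_top.png

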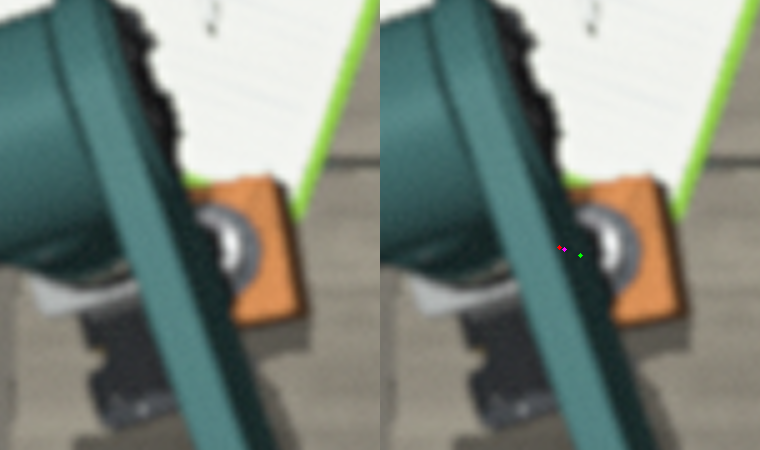

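```bash
python3 -m inch '[{"grip":0.6,"dx":0,"dy":0.14,"dz":0,"rx":-0.23,"ry":0,"rz":-0.04},{"grip":0.6,"dx":0,"dy":0,"dz":0,"rx":0,"ry":0,"rz":0}]'
python3 - <<'E'
from h import *
plan([.534,.2611,.131],down(109.6),n=3)
E
```

```text
time: 16.5
tool_pos: [0.5348, 0.2599, 0.1906]
ee_rot: [3.14, 0.0, 1.91]
wrist_force: [0.5, 0.9, 0.3]
width: 0.0564
t 16.5 n 3 delta mm [ 1.4 -0.5 59.6] deg [ 0.11  0.02 -0.16] F [0.5 0.9 0.3] w 0.0564
{'dx': 0.02, 'dy': -0.01, 'dz': 0.79, 'rx': 0.01, 'rz': -0.01}
{'dx': 0.02, 'dy': -0.01, 'dz': 0.79, 'rx': 0.01, 'rz': -0.01}
{'dx': 0.02, 'dy': -0.01, 'dz': 0.79, 'rx': 0.01, 'rz': -0.01}
```

```bash
python3 -m inch '[{"grip":0.6,"dx":0.02,"dy":0,"dz":0.75,"rx":0,"ry":0,"rz":0},{"grip":0.6,"dx":0.02,"dy":0,"dz":0.75,"rx":0,"ry":0,"rz":0},{"grip":0.6,"dx":0,"dy":0,"dz":0.7,"rx":0,"ry":0,"rz":0},{"grip":0.6,"dx":0,"dy":0,"dz":0,"rx":0,"ry":0,"rz":0},{"grip":0.6,"dx":0,"dy":0,"dz":0,"rx":0,"ry":0,"rz":0}]'
python3 - <<'E'
from h import *
plan([.534,.2611,.131],down(109.6),n=1)
s=snap('scene');P,r,o=cur()
print(proj(s,[P[0],P[1],.16]))
cv2.imwrite('pics/i.png',cv2.resize(s['frame'][110:200,170:260,::-1],None,fx=6,fy=6,interpolation=cv2.INTER_CUBIC))
E
```

```text
time: 17.12
tool_pos: [0.5338, 0.2601, 0.1306]
ee_rot: [-3.141, 0.001, 1.909]
wrist_force: [-0.1, 0.1, 0.1]
width: 0.0566
t 17.125 n 1 delta mm [ 0.9  0.5 -0.4] deg [-0.03  0.03 -0.2 ] F [-0.1  0.1  0.1] w 0.0566
{'dx': 0.04, 'dy': 0.02, 'dz': -0.02, 'rx': -0.01, 'ry': 0.01, 'rz': -0.04}
[212.92321831 144.35427935]
```

View pics/i.png

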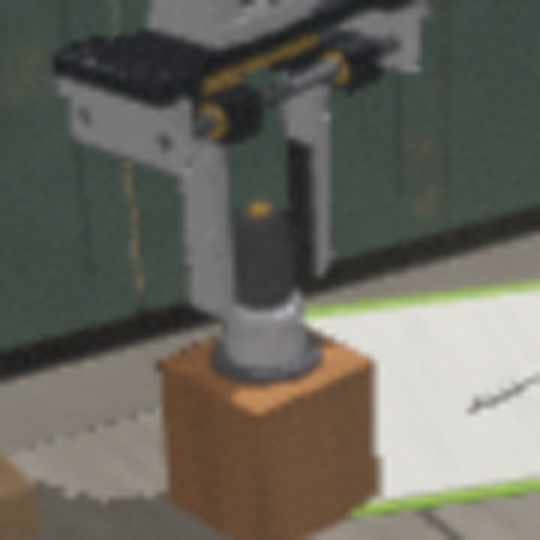

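The fingers straddle the grip: cap at pixel 212.6, TCP projected at 212.9. Close.

```bash
python3 -m inch '[{"grip":0,"dx":0,"dy":0,"dz":0,"rx":0,"ry":0,"rz":0},{"grip":0,"dx":0,"dy":0,"dz":0,"rx":0,"ry":0,"rz":0},{"grip":0,"dx":0,"dy":0,"dz":0,"rx":0,"ry":0,"rz":0},{"grip":0,"dx":0,"dy":0,"dz":0,"rx":0,"ry":0,"rz":0},{"grip":0,"dx":0,"dy":0,"dz":0,"rx":0,"ry":0,"rz":0}]'
python3 - <<'E'
from h import *
plan([.534,.2611,.131],down(109.6),n=1)
E
```

```text
time: 17.8
tool_pos: [0.5343, 0.2604, 0.1324]
ee_rot: [3.14, 0.0, 1.909]
wrist_force: [-0.5, 0.5, -0.6]
width: 0.0276
t 17.8 n 1 delta mm [ 0.8 -0.   1.4] deg [ 0.1   0.02 -0.2 ] F [-0.5  0.5 -0.6] w 0.0276
{'dx': 0.03, 'dz': 0.06, 'rx': 0.02, 'rz': -0.04}
```

Run:
```python
from h import *
np.set_printoptions(precision=4,suppress=True)
S=snap('scene','j_s.png');T=snap('top','j_t.png')
for s,n in((S,'scene'),(T,'top')):
    print(n,[(np.round(x['pixel'],1),round(x['score'],2)) for x in spotter.place_of(s,'nipple_head')[:2]])
for s,n,c in((S,'js',(280,209)),(T,'jt',(288,191))):
    f=s['frame'][c[1]-16:c[1]+16,c[0]-16:c[0]+16,::-1]
    cv2.imwrite(f'pics/{n}.png',cv2.resize(f,None,fx=16,fy=16,interpolation=cv2.INTER_CUBIC))
x=np.hstack([cv2.imread('pics/js.png')[:,:400],cv2.imread('pics/jt.png')[:,:400]]);cv2.imwrite('pics/j.png',x)
for s,b in((S,(270,200,292,220)),(T,(276,182,300,202))):
    im=s['frame'].astype(int)[b[1]:b[3],b[0]:b[2]];print(b);print(im[...,0]-im[...,2])
```

```text
scene [(array([284.4, 211.2]), 0.71)]
top [(array([291.9, 191.8]), 0.8), (array([276.8, 195.2]), 0.43)]
(270, 200, 292, 220)
[[ 18  18  16  16  17  16  16  15  13  17  28  32  38  48  53  54  52  45
   35  30  24  17]
 [ 17  17  17  16  16  17  17  15  14  17  27  30  32  35  43  49  53  52
   52  49  40  26]
 [ 16  16  17  18  17  17  18  17  14  15  27  31  32  32  35  38  42  48
   51  53  53  52]
 [ 17  16  17  17  17  17  16  16  14  13  24  31  31  33  34  34  36  37
   41  48  51  53]
 [ 16  17  17  16  18  16  16  15  16  14  22  29  32  34  34  36  35  37
   38  39  41  42]
 [ 16  17  17  16  16  16  17  17  16  13  18  24  38  38  38  35  35  36
   38  38  38  40]
 [ 16  17  17  17  16  17  15  15  18  16  20  32  44  58  62  43  36  35
   37  38  39  40]
 [ 15  16  15  16  17  17  17  17  16  20  36  31  23  73  99  71  39  33
   38  38  40  40]
 [ 17  18  16  15  13  13  12  10  10  19  51  49  47  87 101  90  43  34
   38  39  39  39]
 [ 16  14  14   7   2   1   2   0  -1   5  51  79  88  94  93  76  30  29
   34  36  37  38]
 [ 13   7   1  -3  -1   0   1   1   2   6  30
[... 2227 characters left out ...]
-5  -2  -2  -6  -9 -11 -12 -12 -11  -6   8  33  66  78  81  79  79
   84  64  14 -12 -13 -13]
 [-10  -9  -9  -8  -9 -11 -12 -12 -13 -11  -8  11  46  65  73  77  78  80
   80  44   0 -13 -14 -12]
 [-12 -12 -13 -12 -14 -14 -11 -11 -13 -11  -2  27  66  73  73  75  76  79
   74  27  -9 -13 -12 -12]
 [-12 -12 -12 -13 -14 -12 -13 -12 -13  -6  12  47  76  75  72  72  74  79
   63  13 -10 -12 -14 -11]
 [ -9 -12 -12 -11 -12 -12 -11 -10  -4  11  37  68  79  74  70  72  79  76
   37  -2 -13 -13 -12 -12]
 [ -4  -6  -9  -8  -7  -6  -3   4  18  39  62  81  79  73  72  77  80  56
   13 -10 -13 -13 -12 -12]
 [ 16  12   8   7  10  17  25  35  50  70  82  80  74  70  74  80  70  27
   -4 -13 -14 -13 -12 -13]]
```

View pics/j.png

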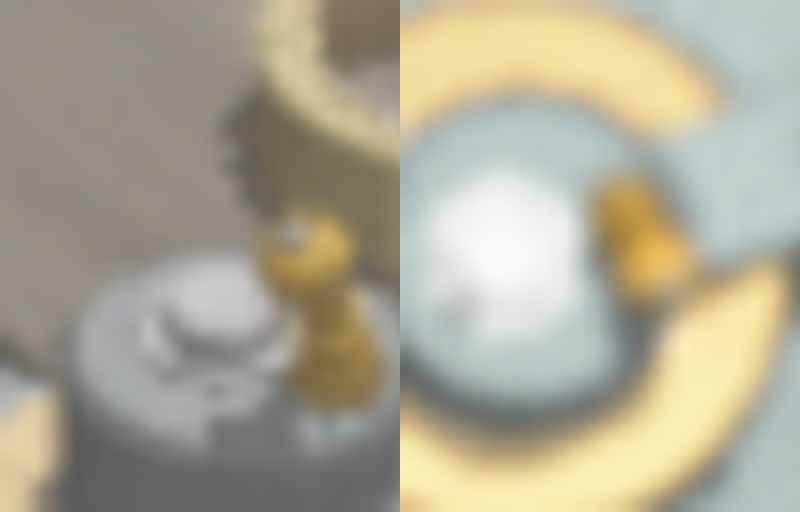

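Run:
```python
from h import *
np.set_printoptions(precision=4,suppress=True)
S=snap('scene');T=snap('top')
p=np.array([282.6,208.4]);q=np.array([287.4,191.1])
print(tri(S,p,T,q),atz(S,p,.113),atz(T,q,.113))
p2=p-[-.05,.63];q2=q-[0,-.9]
print(tri(S,p2,T,q2),atz(S,p2,.113),atz(T,q2,.113))
P0,r0,o=cur();print(P0)
# refs in robot frame: pin-park knob & lock
J=np.load('jig.npy');print(J)
# direct: robot-frame jig from pin grips
a=np.array([.5227,.059]);b=np.array([.586,-.1196]);print('pivot from pins',(a+b)/2,'yaw',np.degrees(np.arctan2((b-a)[0],-(b-a)[1])))
```

```text
(array([ 0.5496, -0.0473,  0.1109]), np.float64(0.0012830593012320847)) [ 0.547  -0.0495  0.113 ] [ 0.5499 -0.0476  0.113 ]
(array([ 0.5479, -0.0478,  0.1134]), np.float64(0.0008379063323018983)) [ 0.5487 -0.0475  0.113 ] [ 0.5476 -0.0476  0.113 ]
[0.5343 0.2604 0.1324]
[ 0.5521 -0.0289  0.344 ]
pivot from pins [ 0.5544 -0.0303] yaw 19.515512245818417
```

```bash
cat >> h.py <<'E'
YAW=19.6
HEAD=np.array([.5502,-.049,.113])
RT=down(90+YAW)*R.from_euler('x',-30,degrees=True)
N=RT.apply([0,0,-1])
def tcp(d): return HEAD+N*(.109+d)
E
python3 -m inch '[{"grip":0,"dx":0,"dy":0,"dz":-0.5,"rx":0,"ry":0,"rz":0},{"grip":0,"dx":0,"dy":0,"dz":-0.9,"rx":0,"ry":0,"rz":0},{"grip":0,"dx":0,"dy":0,"dz":-1,"rx":0,"ry":0,"rz":0},{"grip":0,"dx":0,"dy":0,"dz":-1,"rx":0,"ry":0,"rz":0},{"grip":0,"dx":0,"dy":0,"dz":-1,"rx":0,"ry":0,"rz":0},{"grip":0,"dx":0,"dy":0,"dz":-0.5,"rx":0,"ry":0,"rz":0}]'
python3 - <<'E'
from h import *
print(N,tcp(.04))
plan(tcp(.05),RT,n=14)
s=snap('scene')
cv2.imwrite('pics/k.png',cv2.resize(s['frame'][60:220,150:300,::-1],None,fx=3.5,fy=3.5,interpolation=cv2.INTER_CUBIC))
E
```

```text
time: 18.85
tool_pos: [0.5325, 0.2596, 0.2544]
ee_rot: [-3.133, 0.001, 1.909]
wrist_force: [-0.1, 0.7, -4.6]
width: 0.0277
[-0.47102873 -0.16772578  0.8660254 ] [ 0.48001672 -0.07399114  0.24203779]
t 18.85 n 14 delta mm [-297.3 -165.2    5.4] deg [-30.51   0.09  -0.2 ] F [-0.1  0.7 -4.6] w 0.0277
{'dx': -0.85, 'dy': -0.47, 'dz': 0.02, 'rx': -0.44}
{'dx': -0.85, 'dy': -0.47, 'rx': -0.44}
{'dx': -0.85, 'dy': -0.47, 'dz': -0.02, 'rx': -0.44}
{'dx': -0.85, 'dy': -0.47, 'dz': -0.04, 'rx': -0.44}
{'dx': -0.85, 'dy': -0.47, 'dz': -0.06, 'rx': -0.44}
{'dx': -0.85, 'dy': -0.47, 'dz': -0.07, 'rx': -0.44}
{'dx': -0.85, 'dy': -0.46, 'dz': -0.09, 'rx': -0.44}
{'dx': -0.85, 'dy': -0.46, 'dz': -0.11, 'rx': -0.44}
{'dx': -0.85, 'dy': -0.46, 'dz': -0.13, 'rx': -0.44}
{'dx': -0.85, 'dy': -0.45, 'dz': -0.15, 'rx': -0.44}
{'dx': -0.85, 'dy': -0.45, 'dz': -0.16, 'rx': -0.44}
{'dx': -0.85, 'dy': -0.44, 'dz': -0.18, 'rx': -0.44}
{'dx': -0.85, 'dy': -0.43, 'dz': -0.2, 'rx': -0.44}
{'dx': -0.85, 'dy': -0.43, 'dz': -0.21, 'rx': -0.44}
```

View pics/k.png

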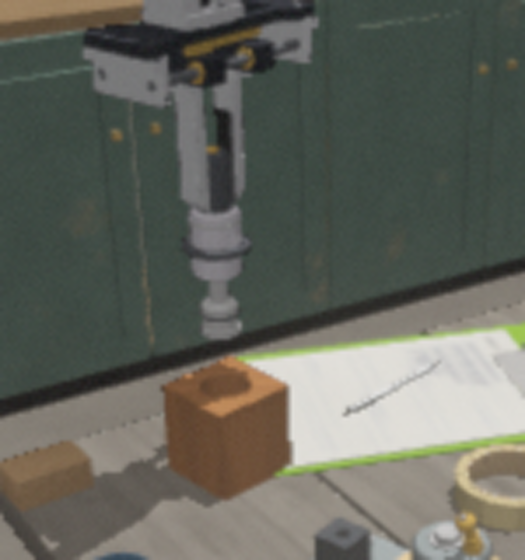

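The gun is held upright and clear of the block. Next, traverse and tilt.

```bash
python3 -m inch '[{"grip":0,"dx":-0.6,"dy":-0.3,"dz":0,"rx":-0.2,"ry":0,"rz":0},{"grip":0,"dx":-0.85,"dy":-0.47,"dz":0,"rx":-0.4,"ry":0,"rz":0},{"grip":0,"dx":-0.85,"dy":-0.47,"dz":-0.02,"rx":-0.4,"ry":0,"rz":0},{"grip":0,"dx":-0.85,"dy":-0.47,"dz":-0.04,"rx":-0.4,"ry":0,"rz":0},{"grip":0,"dx":-0.85,"dy":-0.47,"dz":-0.06,"rx":-0.4,"ry":0,"rz":0},{"grip":0,"dx":-0.85,"dy":-0.47,"dz":-0.08,"rx":-0.4,"ry":0,"rz":0},{"grip":0,"dx":-0.85,"dy":-0.46,"dz":-0.1,"rx":-0.4,"ry":0,"rz":0},{"grip":0,"dx":-0.85,"dy":-0.46,"dz":-0.12,"rx":-0.4,"ry":0,"rz":0},{"grip":0,"dx":-0.85,"dy":-0.46,"dz":-0.14,"rx":-0.4,"ry":0,"rz":0},{"grip":0,"dx":-0.85,"dy":-0.45,"dz":-0.16,"rx":-0.4,"ry":0,"rz":0}]'
python3 - <<'E'
from h import *
plan(tcp(.05),RT,n=5)
E
```

```text
time: 20.15
tool_pos: [0.4795, 0.0113, 0.2409]
ee_rot: [2.837, 0.004, 1.907]
wrist_force: [0.3, -1.7, -3.7]
width: 0.0279
t 20.15 n 5 delta mm [-80.7 -28.3 -18.9] deg [-12.53   0.35  -0.24] F [ 0.3 -1.7 -3.7] w 0.0279
{'dx': -0.65, 'dy': -0.23, 'dz': -0.15, 'rx': -0.5, 'ry': 0.01, 'rz': -0.01}
{'dx': -0.65, 'dy': -0.22, 'dz': -0.16, 'rx': -0.5, 'ry': 0.01, 'rz': -0.01}
{'dx': -0.65, 'dy': -0.21, 'dz': -0.17, 'rx': -0.5, 'ry': 0.01, 'rz': -0.01}
{'dx': -0.64, 'dy': -0.21, 'dz': -0.18, 'rx': -0.5, 'ry': 0.01, 'rz': -0.01}
{'dx': -0.64, 'dy': -0.2, 'dz': -0.19, 'rx': -0.5, 'ry': 0.01, 'rz': -0.01}
```

```bash
python3 -m inch '[{"grip":0,"dx":-0.2,"dy":-0.2,"dz":-0.6,"rx":-0.5,"ry":0.01,"rz":0},{"grip":0,"dx":-0.65,"dy":-0.2,"dz":-0.2,"rx":-0.5,"ry":0.01,"rz":0},{"grip":0,"dx":-0.65,"dy":-0.2,"dz":-0.1,"rx":-0.5,"ry":0.01,"rz":0},{"grip":0,"dx":-0.65,"dy":-0.2,"dz":0,"rx":-0.4,"ry":0.01,"rz":0},{"grip":0,"dx":-0.5,"dy":-0.2,"dz":0,"rx":-0.3,"ry":0.01,"rz":0},{"grip":0,"dx":-0.3,"dy":0,"dz":0,"rx":0,"ry":0,"rz":0},{"grip":0,"dx":0,"dy":0,"dz":0,"rx":0,"ry":0,"rz":0},{"grip":0,"dx":0,"dy":0,"dz":0,"rx":0,"ry":0,"rz":0}]'
cat > ln.py <<'E'
from h import *
import sys
d=float(sys.argv[2])
plan(tcp(d),RT,n=1)
P,r,o=cur();z=r.apply([0,0,1]);M=P+z*.1215
print('axis err deg',np.degrees(np.arccos(-z@N)),'mouth dist along n',((M-HEAD)@N*1000).round(1),'lateral tool mm',(r.inv().apply(HEAD-P)*1000).round(1))
for n in('scene','top'):
    s=snap(n)
    im=cv2.resize(s['frame'][:,:,::-1],None,fx=6,fy=6,interpolation=cv2.INTER_CUBIC);im2=im.copy()
    for p,c in((M,(0,0,255)),(P+z*.0935,(0,255,255)),(P+z*.16,(255,255,0)),(HEAD,(255,0,255))):
        q=proj(s,p);cv2.circle(im2,tuple(np.int32(6*q+2.5)),2,c,-1);print(n,q.round(2))
    u=np.int32(6*proj(s,M));x0,y0=u[0]-190,max(0,u[1]-250)
    cv2.imwrite(f'pics/{sys.argv[1]}_{n}.png',np.hstack([im[y0:y0+450,x0:x0+380],im2[y0:y0+450,x0:x0+380]]))
E
python3 ln.py l .05
```

```text
time: 21.15
tool_pos: [0.4608, -0.0756, 0.2375]
ee_rot: [2.665, -0.005, 1.899]
wrist_force: [0.4, -1.3, -4.3]
width: 0.0277
t 21.15 n 1 delta mm [-4.7 18.3 -5.4] deg [-2.71  0.16 -0.85] F [ 0.4 -1.3 -4.3] w 0.0277
{'dx': -0.19, 'dy': 0.73, 'dz': -0.22, 'rx': -0.54, 'ry': 0.03, 'rz': -0.17}
axis err deg 2.7135288565886233 mouth dist along n 33.0 lateral tool mm [ -4.2  25.8 153.4]
scene [273.   208.49]
scene [269.99 201.62]
scene [276.9  217.37]
scene [283.57 207.88]
top [291.4  204.91]
top [293.85 209.27]
top [288.2  199.21]
top [287.96 191.  ]
```

View pics/l_scene.png

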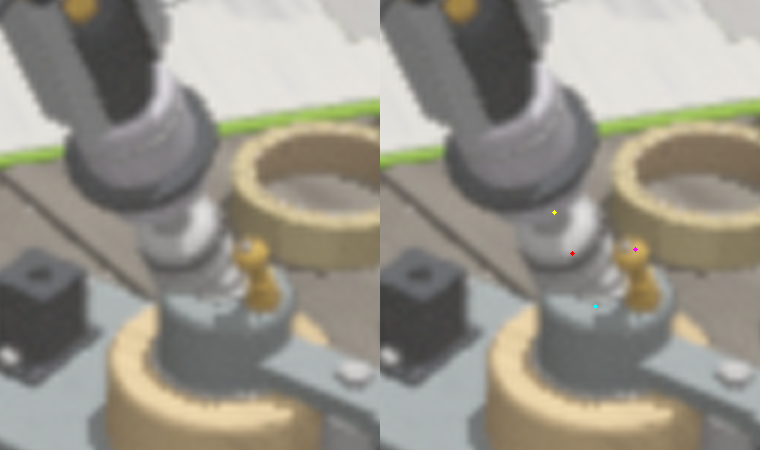

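View pics/l_top.png

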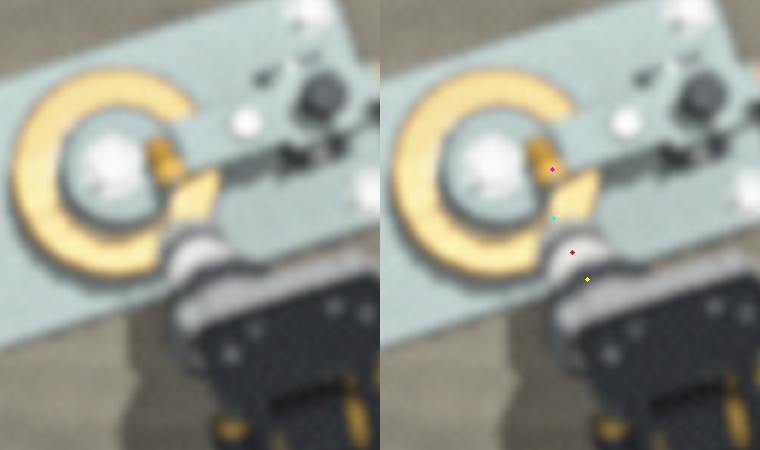

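```bash
cat > rings.py <<'E'
from h import *
import sys
P,r,o=cur()
off=float(sys.argv[2]) if len(sys.argv)>2 else 0
for n in('scene','top'):
    s=snap(n)
    k=10
    im=cv2.resize(s['frame'][:,:,::-1],None,fx=k,fy=k,interpolation=cv2.INTER_CUBIC);im2=im.copy()
    th=np.linspace(0,2*np.pi,60)
    for L,rad,c in((.0435,.0275,(0,0,255)),(.0495,.0275,(0,0,255)),(.0165,.02,(0,255,0)),(.0935,.0165,(255,255,0)),(.1215,.0165,(255,0,255))):
        pts=np.array([proj(s,P+r.apply([rad*np.cos(t),rad*np.sin(t),L+off])) for t in th])*k+k/2-.5
        cv2.polylines(im2,[np.int32(pts)],True,c,1)
    cv2.circle(im2,tuple(np.int32(k*proj(s,HEAD)+k/2-.5)),int(.007*(373 if n=='scene' else 472)/np.linalg.norm(HEAD-s['eye'])*k),(0,128,255),1)
    u=np.int32(k*proj(s,P+r.apply([0,0,.09])));x0,y0=u[0]-200,max(0,u[1]-300)
    cv2.imwrite(f'pics/{sys.argv[1]}_{n}.png',np.hstack([im[y0:y0+550,x0:x0+400],im2[y0:y0+550,x0:x0+400]]))
E
python3 rings.py m
```

```text
(no output)
```

View pics/m_scene.png

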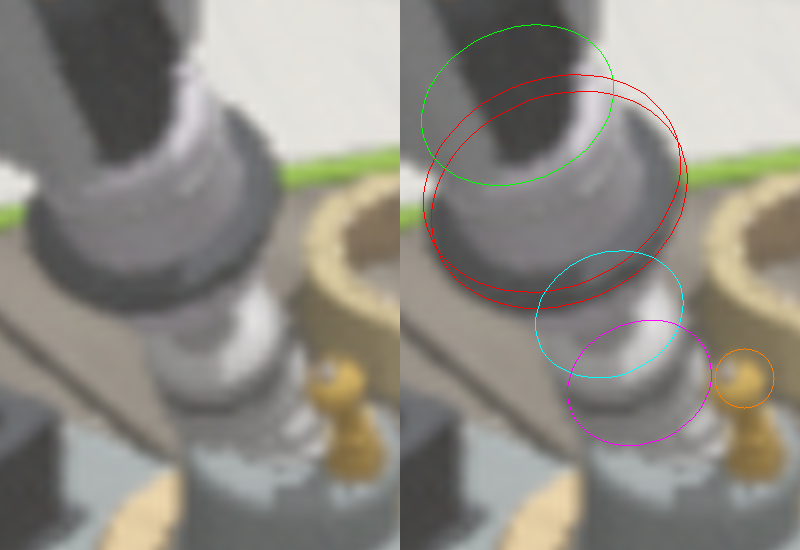

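View pics/m_top.png

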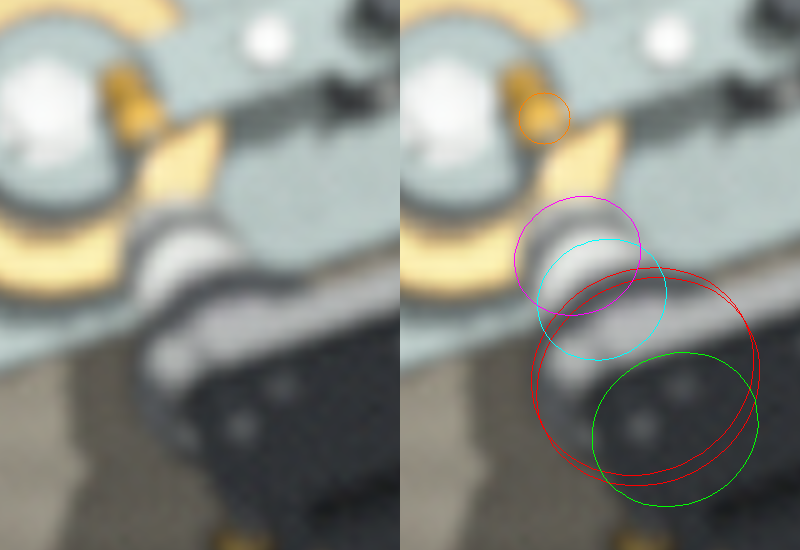

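```bash
sed -i 's/^HEAD=.*/HEAD=np.array([.5502,-.0465,.113])/' h.py
python3 - <<'E'
from h import *
plan(tcp(.035),RT,n=2)
E
```

```text
t 21.35 n 2 delta mm [-2.3 18.9 10.3] deg [-2.65  0.18 -0.79] F [ 0.2 -0.1 -3.8] w 0.0277
{'dx': -0.05, 'dy': 0.38, 'dz': 0.21, 'rx': -0.26, 'ry': 0.02, 'rz': -0.08}
{'dx': -0.05, 'dy': 0.37, 'dz': 0.21, 'rx': -0.26, 'ry': 0.02, 'rz': -0.08}
```

```bash
python3 -m inch '[{"grip":0,"dx":-0.05,"dy":0.38,"dz":0,"rx":-0.27,"ry":0.02,"rz":-0.08},{"grip":0,"dx":-0.05,"dy":0.37,"dz":0,"rx":-0.27,"ry":0.02,"rz":-0.08},{"grip":0,"dx":0,"dy":0,"dz":0,"rx":0,"ry":0,"rz":0},{"grip":0,"dx":0,"dy":0,"dz":0,"rx":0,"ry":0,"rz":0}]'
python3 - <<'E'
from h import *
plan(tcp(.035),RT,n=1)
E
```

```text
time: 21.85
tool_pos: [0.4793, -0.0717, 0.2481]
ee_rot: [2.613, 0.001, 1.916]
wrist_force: [-0.0, -0.8, -4.2]
width: 0.0275
t 21.85 n 1 delta mm [-0.  -2.4 10.6] deg [ 0.26 -0.04  0.16] F [-0.  -0.8 -4.2] w 0.0275
{'dy': -0.1, 'dz': 0.42, 'rx': 0.05, 'ry': -0.01, 'rz': 0.03}
```

```bash
python3 -m inch '[{"grip":0,"dx":0,"dy":-0.1,"dz":0.4,"rx":0.05,"ry":0,"rz":0.03},{"grip":0,"dx":0,"dy":0,"dz":0,"rx":0,"ry":0,"rz":0},{"grip":0,"dx":0,"dy":0,"dz":0,"rx":0,"ry":0,"rz":0}]'
python3 - <<'E'
from h import *
plan(tcp(.035),RT,n=1)
E
python3 rings.py n
```

```text
time: 22.22
tool_pos: [0.4819, -0.0706, 0.2368]
ee_rot: [2.619, -0.001, 1.913]
wrist_force: [-0.5, -1.2, -4.2]
width: 0.0274
t 22.225 n 1 delta mm [-0.2  0.9 -0.6] deg [-0.06 -0.08 -0.03] F [-0.5 -1.2 -4.2] w 0.0274
{'dx': -0.01, 'dy': 0.03, 'dz': -0.02, 'rx': -0.01, 'ry': -0.02, 'rz': -0.01}
```

View pics/n_scene.png

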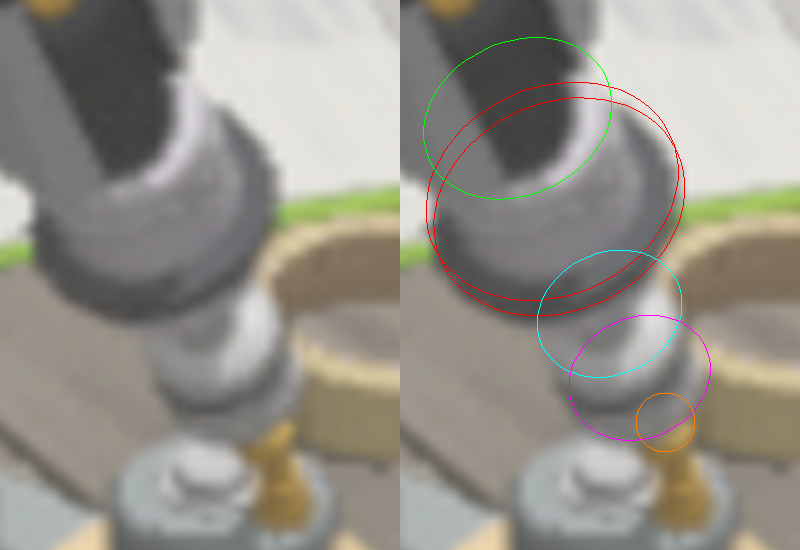

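View pics/n_top.png

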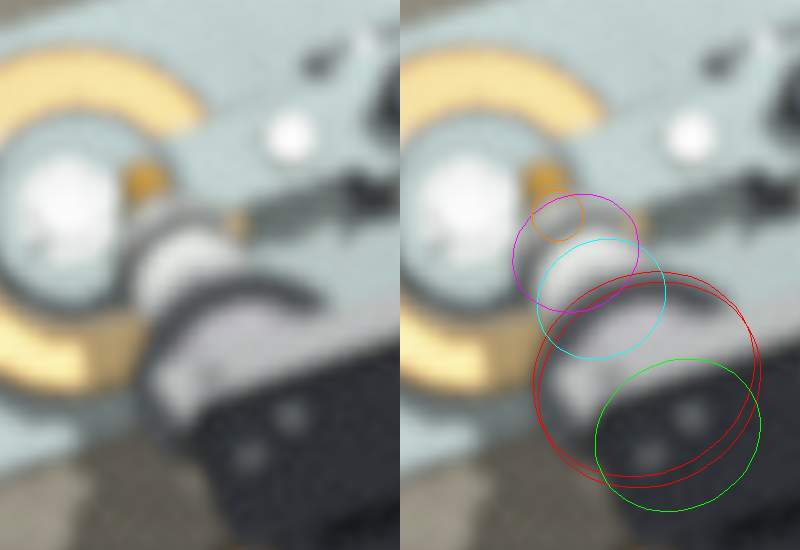

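Rings and picture agree in both views: gun axis within about 1 mm of the head centre. Advance along the axis.

```bash
python3 -m inch '[{"grip":0,"dx":0,"dy":0.03,"dz":0.4,"rx":0,"ry":0,"rz":0},{"grip":0,"dx":0,"dy":0,"dz":0.3,"rx":0,"ry":0,"rz":0},{"grip":0,"dx":0,"dy":0,"dz":0,"rx":0,"ry":0,"rz":0}]'
python3 - <<'E'
from h import *
plan(tcp(.015),RT,n=1)
E
python3 rings.py o
```

```text
time: 22.7
tool_pos: [0.4911, -0.0672, 0.2207]
ee_rot: [2.62, -0.002, 1.913]
wrist_force: [0.2, 0.5, -3.8]
width: 0.0276
t 22.7 n 1 delta mm [-0.3  0.4  0.5] deg [-0.09 -0.1  -0.04] F [ 0.2  0.5 -3.8] w 0.0276
{'dx': -0.01, 'dy': 0.01, 'dz': 0.02, 'rx': -0.02, 'ry': -0.02, 'rz': -0.01}
```

View pics/o_scene.png

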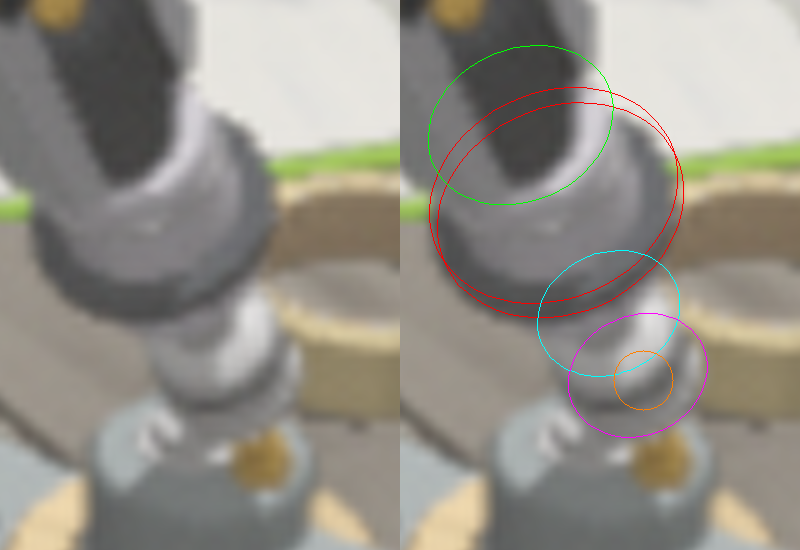

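View pics/o_top.png

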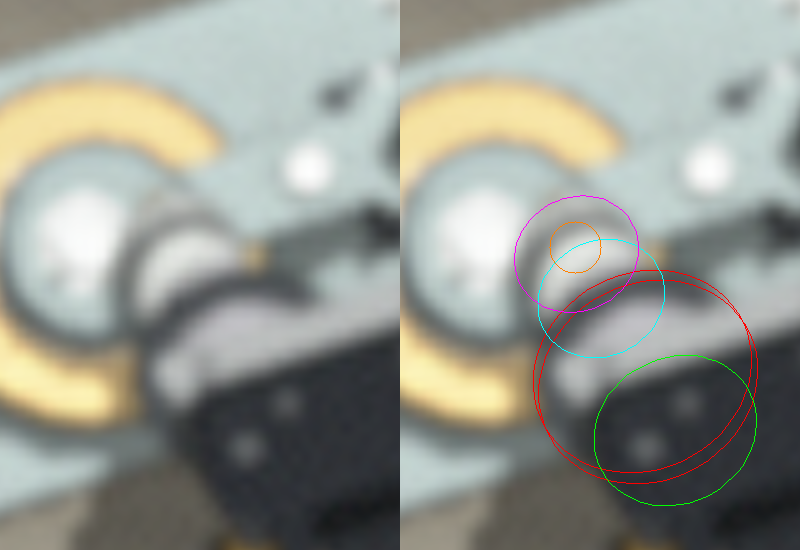

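```bash
python3 -m inch '[{"grip":0,"dx":0,"dy":0,"dz":0.15,"rx":0,"ry":0,"rz":0},{"grip":0,"dx":0,"dy":0,"dz":0.15,"rx":0,"ry":0,"rz":0}]';python3 -m inch '[{"grip":0,"dx":0,"dy":0,"dz":0.12,"rx":0,"ry":0,"rz":0}]';python3 -m inch '[{"grip":0,"dx":0,"dy":0,"dz":0.12,"rx":0,"ry":0,"rz":0}]'
python3 - <<'E'
from h import *
plan(tcp(.0),RT,n=1)
E
```

```text
time: 23.05
tool_pos: [0.4944, -0.0677, 0.2155]
ee_rot: [2.621, 0.003, 1.912]
wrist_force: [-4.0, -2.3, -1.5]
width: 0.028
time: 23.18
tool_pos: [0.4957, -0.0675, 0.213]
ee_rot: [2.621, 0.004, 1.912]
wrist_force: [-2.0, -0.4, -3.3]
width: 0.0272
time: 23.3
tool_pos: [0.4969, -0.0669, 0.2094]
ee_rot: [2.622, 0.003, 1.912]
wrist_force: [0.6, -0.8, -7.7]
width: 0.0274
t 23.3 n 1 delta mm [1.3 1.3 3. ] deg [-0.25  0.16  0.03] F [ 0.6 -0.8 -7.7] w 0.0274
{'dx': 0.05, 'dy': 0.05, 'dz': 0.12, 'rx': -0.05, 'ry': 0.03, 'rz': 0.01}
```

```bash
python3 -m inch '[{"grip":0,"dx":0,"dy":0,"dz":0,"rx":0,"ry":0,"rz":0}]';python3 -m inch '[{"grip":0,"dx":0,"dy":0,"dz":0.12,"rx":0,"ry":0,"rz":0}]';python3 -m inch '[{"grip":0,"dx":0,"dy":0,"dz":0.12,"rx":0,"ry":0,"rz":0}]'
python3 - <<'E'
from h import *
plan(tcp(.0),RT,n=1)
E
python3 rings.py p
```

```text
time: 23.42
tool_pos: [0.4968, -0.0667, 0.2084]
ee_rot: [2.623, 0.002, 1.912]
wrist_force: [0.3, -0.9, -5.1]
width: 0.0276
time: 23.55
tool_pos: [0.4984, -0.0667, 0.2075]
ee_rot: [2.622, 0.004, 1.912]
wrist_force: [-8.3, -2.3, 5.5]
width: 0.0274
time: 23.68
tool_pos: [0.4995, -0.0666, 0.2068]
ee_rot: [2.623, 0.006, 1.913]
wrist_force: [-10.0, -1.5, 5.1]
width: 0.0277
t 23.675 n 1 delta mm [ 2.   0.3 -0.5] deg [-0.26  0.3   0.16] F [-10.   -1.5   5.1] w 0.0277
{'dx': 0.08, 'dy': 0.01, 'dz': -0.02, 'rx': -0.05, 'ry': 0.06, 'rz': 0.03}
```

View pics/p_scene.png

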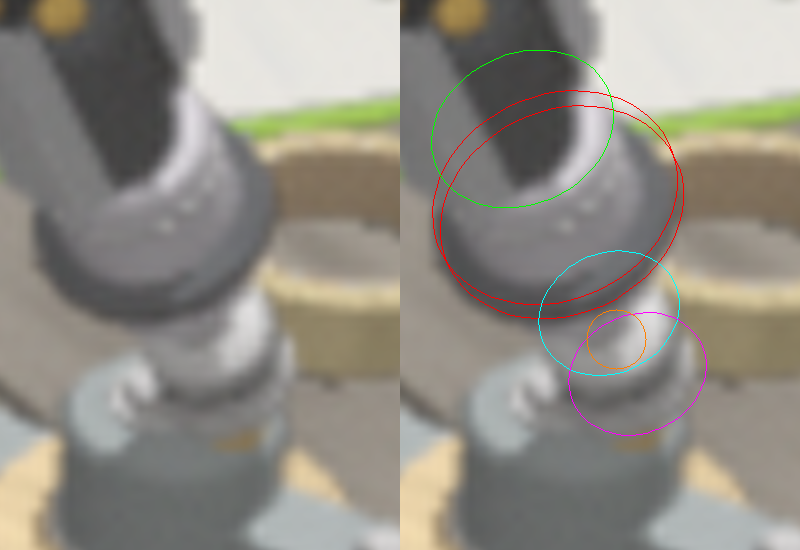

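View pics/p_top.png

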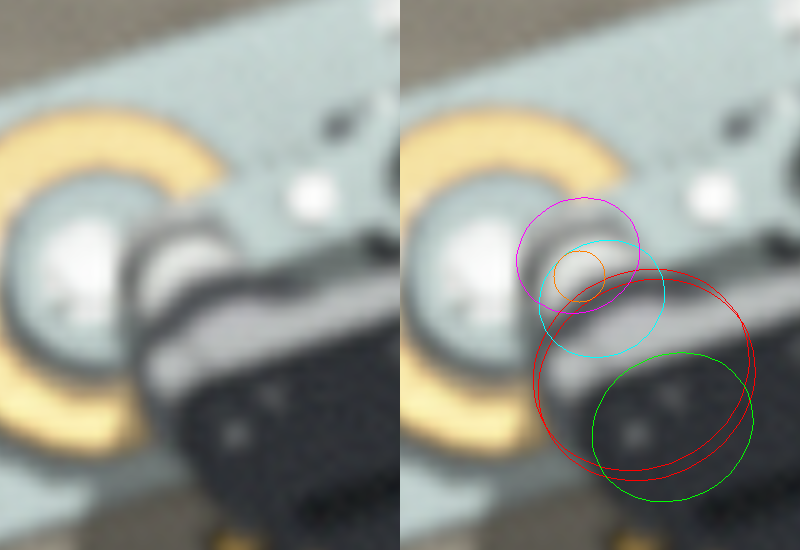

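The coupler snapped home: the force dipped at about 23.3 s and now pushes back at about 13 N, more than the spring preload. Keep pushing along the axis.

```bash
python3 -m inch '[{"grip":0,"dx":0,"dy":0,"dz":0.15,"rx":0,"ry":0,"rz":0},{"grip":0,"dx":0,"dy":0,"dz":0.15,"rx":0,"ry":0,"rz":0}]';python3 -m inch '[{"grip":0,"dx":0,"dy":0,"dz":0.15,"rx":0,"ry":0,"rz":0},{"grip":0,"dx":0,"dy":0,"dz":0.15,"rx":0,"ry":0,"rz":0}]'
python3 - <<'E'
from h import *
plan(tcp(.0),RT,n=1)
F=np.array(robot.get_obs()['wrist_force'])-[0,-.7,-4.1];print('Fn',F@N,'lateral tool',RT.inv().apply(F))
E
```

```text
time: 24.02
tool_pos: [0.5016, -0.066, 0.2043]
ee_rot: [2.625, 0.01, 1.915]
wrist_force: [-11.8, -2.6, 6.1]
width: 0.0275
time: 24.28
tool_pos: [0.5033, -0.0655, 0.2018]
ee_rot: [2.628, 0.013, 1.918]
wrist_force: [-13.0, -2.7, 5.5]
width: 0.0279
t 24.275 n 1 delta mm [ 2.1 -0.7 -6.8] deg [-0.54  0.5   0.62] F [-13.   -2.7   5.5] w 0.0279
{'dx': 0.08, 'dy': -0.03, 'dz': -0.27, 'rx': -0.11, 'ry': 0.1, 'rz': 0.12}
Fn 14.780905280971467 lateral tool [  2.48741673  -6.38199176 -14.78090528]
```

```bash
python3 -m inch '[{"grip":0,"dx":0.03,"dy":-0.04,"dz":0.16,"rx":-0.05,"ry":0.05,"rz":0.05},{"grip":0,"dx":0.03,"dy":-0.04,"dz":0.16,"rx":-0.05,"ry":0.05,"rz":0.05},{"grip":0,"dx":0,"dy":-0.02,"dz":0.16,"rx":-0.03,"ry":0.03,"rz":0.03}]'
python3 - <<'E'
from h import *
plan(tcp(.0),RT,n=1)
F=np.array(robot.get_obs()['wrist_force'])-[0,-.7,-4.1];print('Fn',F@N,'lateral tool',RT.inv().apply(F))
E
```

```text
time: 24.65
tool_pos: [0.5047, -0.0653, 0.198]
ee_rot: [2.618, 0.007, 1.917]
wrist_force: [-13.1, -2.8, 7.8]
width: 0.0274
t 24.65 n 1 delta mm [  2.4   0.1 -10.8] deg [-0.01  0.25  0.4 ] F [-13.1  -2.8   7.8] w 0.0274
{'dx': 0.1, 'dz': -0.43, 'ry': 0.05, 'rz': 0.08}
Fn 16.819383410565404 lateral tool [  2.37824049  -5.37337784 -16.81938341]
```

```bash
python3 -m inch '[{"grip":0,"dx":0.03,"dy":-0.04,"dz":0.17,"rx":0,"ry":0.03,"rz":0.04},{"grip":0,"dx":0.03,"dy":-0.04,"dz":0.17,"rx":0,"ry":0.03,"rz":0.04},{"grip":0,"dx":0,"dy":-0.03,"dz":0.17,"rx":0,"ry":0,"rz":0}]'
python3 - <<'E'
from h import *
plan(tcp(.0),RT,n=1)
F=np.array(robot.get_obs()['wrist_force'])-[0,-.7,-4.1];print('Fn',F@N,'lateral tool',RT.inv().apply(F))
E
python3 rings.py q
```

```text
time: 25.02
tool_pos: [0.5065, -0.0648, 0.1947]
ee_rot: [2.619, 0.009, 1.916]
wrist_force: [-15.2, -2.0, 9.7]
width: 0.0273
t 25.025 n 1 delta mm [  2.5   0.2 -14.6] deg [-0.04  0.34  0.43] F [-15.2  -2.    9.7] w 0.0273
{'dx': 0.1, 'dy': 0.01, 'dz': -0.58, 'rx': -0.01, 'ry': 0.07, 'rz': 0.09}
Fn 19.336021723938984 lateral tool [  3.91061121  -5.85191238 -19.33602172]
```

View pics/q_scene.png

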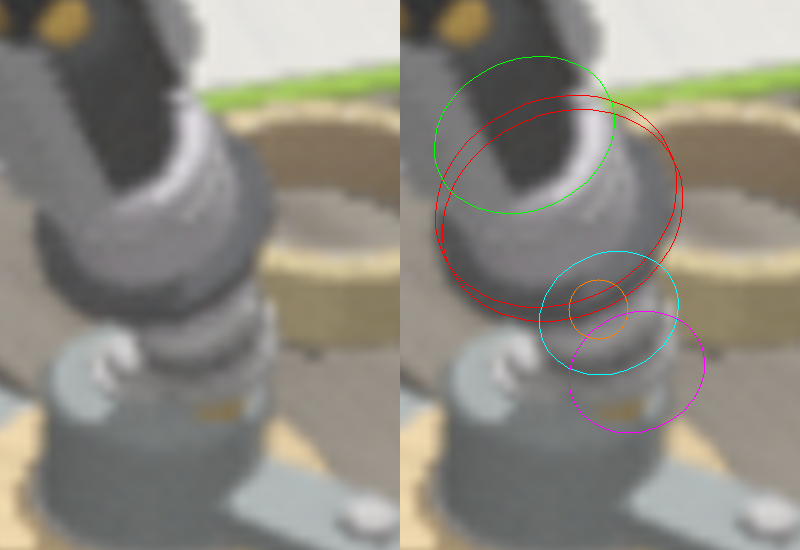

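View pics/q_top.png

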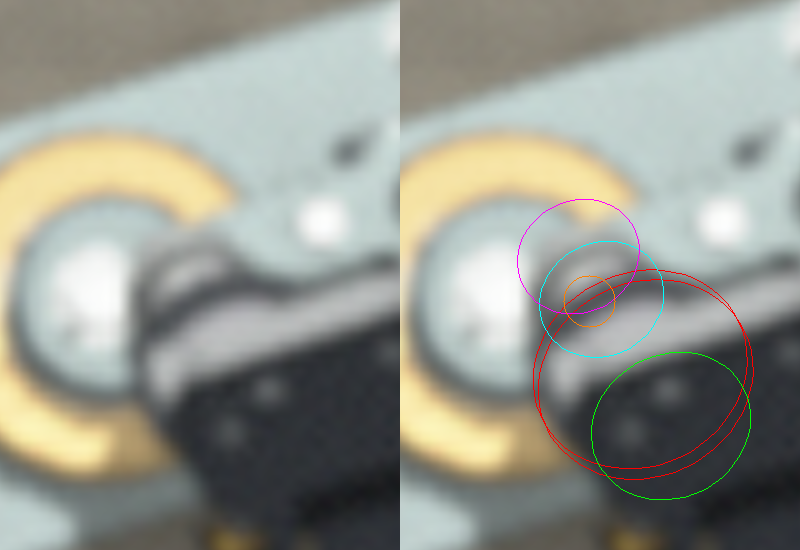

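Run:
```python
from h import *
for i in range(8):
    s=snap('scene');P,r,o=cur();F=np.array(o['wrist_force'])-[0,-.7,-4.1]
    print(round(o['time'],3),'d',((P-HEAD)@N*1000-109).round(2),'Fn',(F@N).round(2),np.round(o['wrist_force'],1),round(o['width'],4))
cv2.imwrite('pics/r.png',cv2.resize(s['frame'][110:290,180:380,::-1],None,fx=4,fy=4,interpolation=cv2.INTER_CUBIC)[:600])
```

```text
25.175 d -14.6 Fn 19.13 [-15.4  -1.9   9.4] 0.0272
25.225 d -14.59 Fn 19.05 [-14.8  -2.5   9.5] 0.0273
25.275 d -14.56 Fn 18.96 [-14.5  -2.9   9.5] 0.0275
25.325 d -14.55 Fn 19.36 [-14.8  -3.    9.7] 0.0275
25.375 d -14.56 Fn 19.44 [-15.4  -3.2   9.5] 0.0276
25.425 d -14.55 Fn 19.13 [-14.2  -3.2   9.8] 0.0271
25.475 d -14.54 Fn 18.64 [-15.6  -1.5   8.8] 0.0274
25.525 d -14.54 Fn 19.13 [-14.8  -2.8   9.5] 0.0276
```

View pics/r.png

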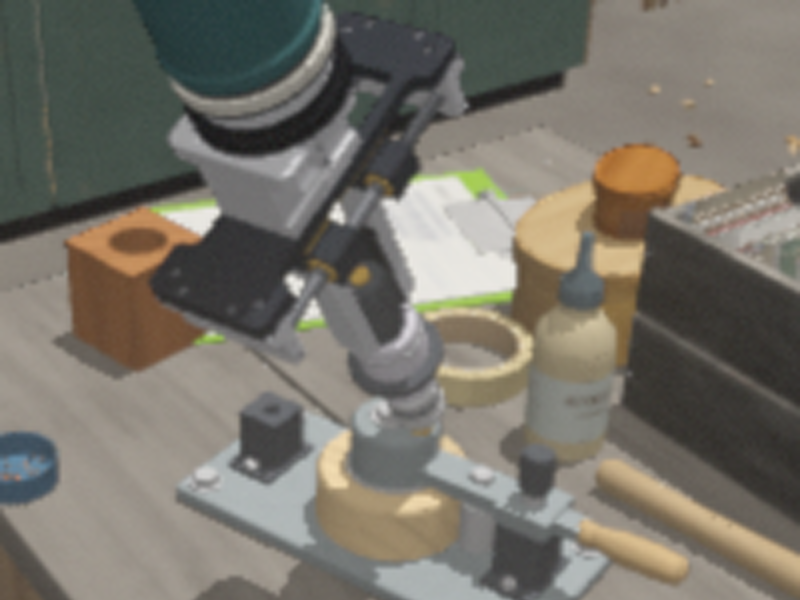

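The hold is steady at about 19 N along the nipple, with about 14 mm of travel past seating. The pin stands in the eye at crop (537,470). Handing in.

Run:
```python
from bench import robot
print(robot.close_job())
```

```text
the job is handed in; nothing more can be done
None
```

The job is done and handed in at about 25.5 s, with the gun still gripped and pressed on the nipple.

- **Lock pin:** I moved it from the parking lug into the swing arm's hole and the lug below, then let go. Contact came at TCP z = 0.0855 m against 0.086 m expected. The last picture shows the pin standing in the eye with the arm unmoved.
- **Grease gun:** I lifted it out of the block, tilted it 30° and pressed the coupler onto the nipple. The force peaked at about 4.5 N, dipped at the seat position, then rose past the spring's 11 N preload. I took that as the snap but did not tug the gun to confirm it.
- **Spring:** I pushed on to about 14.5 mm past the seat position. That fits a compression of about 12 to 16 mm of the 20 mm stroke, estimated from travel. Over the last 0.5 s travel changed by less than 0.1 mm, the grip width held, and the force along the nipple stayed near 19 N.

Two checks disagreed slightly:
- **Axial force:** it read about 1.5 N above what the spring should give at that travel.
- **Side force:** 4 to 6 N remained on the gun. The tool sits about 2.5 mm to one side of the nominal axis and is tilted about 0.3°.

I moved nothing else, and the bystanders in the last scene view look unmoved. The cork block, rubber stamp and hammer head were outside that crop.

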